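Prime printed parts on the indexing turntable

ROBOT

A 7-joint arm with a two-finger parallel gripper is mounted at the origin on the work surface. World frame = base frame: x ahead of the robot, y to its left, z up, the work surface at z = 0. Lengths are in m, angles in rad, forces in N, time in s.
With the tool pointing down it reaches from about 0.425 to 0.875 m from the base axis. Payload 8.4 kg.
Tool frame: the origin (TCP) lies between the finger pads, 19 mm behind the fingertips; this is the grasp point; x points along the fingers, y is the direction in which the jaws open and shut, and the axes are right-handed (so a half turn about x gives the same grasp; the last joint's range is limited). The gripper opens to 87 mm and grips with 3 to 60 N. Pads are 19 mm wide; open, the fingers measure 117 mm over their backs; the gripper's body (75 mm by 190 mm) begins 51 mm behind the grasp point.
Start: joints at [1.07, 0.333, 0.04, 1.465, -0.013, 1.343, -0.059], TCP at [0.254, -0.598, 0.241] pointing down, gripper open.
Joint ranges: [-2.58, 2.58], [-0.38, 2.09], [-1.3, 1.39], [0.25, 2.4], [-1.5, 4.64], [0.08, 2.09], [-2.65, 2.65]. Speed limits (rad/s): [2.22, 2.22, 2.79, 2.79, 3.14, 3.14, 3.14].

INTERFACE

Orientations are given as [roll, pitch, yaw] about the fixed x, y, z axes, in that order (R = Rz(yaw) Ry(pitch) Rx(roll)).
In Python, from cell import r, read_camera, get_calibration gives the robot as it stands. The module is installed in compiled form; this text tells all that it offers.
- The arm moves only by the tool play_rows, never from a script. Its argument "commands" is a list of rows, each an object of numbers: "dx", "dy", "dz": the shift along the world's x, y, z each as a share of 0.25 m, from -1 to 1; "ax", "ay", "az": the turn, a rotation vector about the world's x, y, z each as a share of 180 degrees, from -1 to 1; "claw": the closure, from 0 (fully open) to 1 (shut). In form: [{"dx": .., "dy": .., "dz": .., "ax": .., "ay": .., "az": .., "claw": ..}, ...]. A call has 1 to 5 rows; each row is the pose to reach, as a shift and turn from the pose measured when the call began, turning the shorter way round; what a row does not reach only later rows make up. A row lasts 1/12 s, in which the tool goes at most 41.7 mm and 7.16 degrees, less where a joint would pass 70% of its speed; a pose out of reach is approached as far as the arm can. A call with a number of a shift or a turn outside -1 to 1 is refused whole. A call with a gripper value outside its range is refused whole. The fingers move at their own pace and stop on an object; the grip force is fixed at half the most. Time passes only in rows, so rows that repeat a pose let the fingers close. It gives the time, the measured TCP pose, the force and the opening at its end, in the units of the state.
- r.get_state(): the state, without advancing time (a new reading comes with each control period).
- read_camera(name): name is "scene" or "side" or "wrist"; returns the picture (420x560x3 uint8, red, green, blue); there is no depth.
- get_calibration(name): a dict with "K" (3x3 intrinsics, pixels), "k1" (the pictures are not rectified: a ray, as slopes to the right and down, at radius r is drawn at 1 + k1 r^2 times it, then the intrinsics apply), "world_from_camera" (4x4, takes a point from camera to world coordinates). Camera axes: x right, y up, looking along -z (the intrinsics and any distortion apply to the point x, -y, -z); pixel columns grow to the right and rows downward; lengths in m; the calibration is good to about 2 mm. A picture is of the moment at which its call begins: read the wrist's pose just before it. get_calibration takes no time and is no camera call; for the wrist camera it gives the pose at the moment of the call.
- r.close_job(): hands the job in, once; it reports no verdict.
The state is a dict: "t": time; "qpos": joint angles; "joint_velocities": joint speeds; "effort": joint torques, N m; "eef_pos": TCP position; "tool_rot": TCP orientation; "ft_force": force on the tool from outside, world axes, zero at the start; "moment": the same for the moment, N m; "opening": finger opening in m.
Only numpy, scipy, OpenCV 4.12 (cv2) and the standard library are available. Lean on these libraries where they do the work, as an engineer would, in place of code of your own. Each camera call takes 0.05 s, during which the arm holds its last target.

TASK

Stand all the printed parts from the black build sheet upright on the spraying turntable, then press the red cap of the clamped spray can right down for about half a second and let it spring back up. With all the parts still on it, turn the table half a turn anticlockwise (seen from above) by its upright knob until it rests in the far detent, and press and release the spray cap again for the other side. Finally stand every part upright in the blue drying tray and turn the empty table back to its start detent, without disturbing the bottle or the scraper.

Things in the scene. Friction and masses are not known exactly. Their poses are not given: they have to be found in the camera images.
- gear: orange printed gear lying flat with a tall hub: toothed disc 76 mm across and 14 mm thick, round hub 32 mm across rising on its axis to 56 mm. Origin: centre of the underside, z up. Grip the hub from above in any direction, with the TCP about 38 mm above the origin. May be absent. 60 g before variation
- bracket: green printed inverted-T bracket: foot 70 mm (own x) by 50 mm (own y) by 8 mm thick, with an upright wall 70 mm long (own x), 14 mm thick (own y), central, reaching 58 mm high. Origin: centre of the underside. Grip the wall across own y, TCP about 38 mm above the origin. May be absent. 50 g
- bridge: yellow printed bridge block, 70 mm (own x) by 34 mm (own y) by 54 mm high, on two legs at its x ends with an opening 26 mm high below. Origin: centre of the underside. Grip across own y, TCP about 38 mm above the origin. May be absent. 60 g
- rook: white printed chess rook: foot 56 mm across and 10 mm thick, round shaft 38 mm across up to 58 mm, small battlements to 66 mm. Origin: centre of the underside. Grip the shaft in any direction, TCP about 38 mm above the origin. May be absent. 60 g
- build_plate: black printer build sheet on which the parts stand at the start: 220 x 220 mm, 3 mm thick, fixed. Origin: centre of the underside (table height)
- tray_in (a point): centre of the inner floor of the blue drying tray (fixed, open on top); inside 210 x 210 mm along its own x and y, floor 5 mm thick, rim 14 mm above the work surface
- turntable_centre (a point): centre of the top face of the grey spraying turntable (disc 280 mm across, its top 35 mm above the work surface), on its vertical axis; this point turns with the disc, its own +y points to the knob
- turntable_knob (a point): point in the upright round knob: a steel post 16 mm thick with a red top, standing on the disc 125 mm from the axis, reaching 62 mm above the disc; the point is 47 mm above the disc's top (a good TCP height to grip it from above). It turns with the disc, and may turn between the gripper's pads
- turntable (a joint): angle of the turntable in rad: 0 at the start detent, growing anticlockwise from above about turntable_centre, to the far detent at 3.14; stops at both. A spring pulls it into the nearer detent: let go before half way it falls back, past half way it snaps on. About 2 N at the knob turns it. In the half turn the knob passes on the robot's side
- spray_cap (a joint): how far the red spray cap is pressed down, in m: 0 up, 0.008 fully down. Sprung: about 2 N to start and 6.6 N fully down; comes up by itself
- cap_top (a point): centre of the flat top of the red spray cap (34 mm across), 160 mm above the work surface when up, moving with the cap. The can (54 mm across, its shoulder 110 to 126 mm high) is clamped to a fixed steel foot
- wash_bottle: clear wash bottle with blue cap, 56 mm across, 140 mm high, a bystander. Origin: centre of the underside
- scraper: print scraper 200 mm long with a wooden handle and a steel blade 90 x 65 mm, lying on the table, a bystander. Origin: middle of its length, on the table

How it is judged:
By the outcome, as a careful person would: the job done as asked, in the order asked, and still so for the second after the job is handed in, with the robot touching nothing.
Of gear, bracket, bridge, rook only 2 to 3 are there at a start; the rules pass over those that are not, and their reading is None.
At some moment in a run one of gear, bracket, bridge, rook may be knocked a few centimetres aside while the robot is not near it.
Once in a run the grip may slacken for a moment while it holds something.
It also fails if it takes over 210 s, if anything falls off the work surface, if the arm or the gripper's body presses on something with over 40 N, if the wrist force passes 120 N, or if a joint passes its speed limit or range.

## Working session

There is one attempt and no reset: what is moved stays moved. The work goes in short steps, Python scripts to look and compute and a tool call to move; the robot and the scene stay as the last step left them, time stands still between calls to the robot, and variables do not carry over. Pictures are saved under pics/ and viewed, and the job is handed in when it is done.

Besides the shell and the picture viewer there is one more tool, called after "Call:" as a command line: name --argument value ..., lists and objects as JSON in quotes. play_rows: Moves the arm, as the interface text tells. Shift numbers are shares of 0.25 m and turn numbers shares of 180 degrees, none past 1 either way. Its arguments: {"type":"object","properties":{"commands":{"type":"array","items":{"type":"object","properties":{"dx":{"type":"number","minimum":-1,"maximum":1},"dy":{"type":"number","minimum":-1,"maximum":1},"dz":{"type":"number","minimum":-1,"maximum":1},"ax":{"type":"number","minimum":-1,"maximum":1},"ay":{"type":"number","minimum":-1,"maximum":1},"az":{"type":"number","minimum":-1,"maximum":1},"claw":{"type":"number"}}}}},"required":["commands"]}

```bash
mkdir -p pics; ls; python3 - <<'E'
from cell import r, read_camera, get_calibration
import cv2
s=r.get_state()
for k in s: print(k,s[k])
for n in ["scene","side","wrist"]:
    c=get_calibration(n); print(n,c["K"],c["k1"],c["world_from_camera"])
    im=read_camera(n); cv2.imwrite(f"pics/{n}0.png",im[:,:,::-1])
E
```

```text
pics
t 0.0
qpos [ 1.06976973  0.33391874  0.03987309  1.46625583 -0.01338311  1.34326956
 -0.05848214]
joint_velocities [ 0.00123461  0.00221558 -0.0012211   0.00015642  0.00139666 -0.00111431
  0.00096858]
effort [-5.16864820e-04 -6.56365585e+01  1.33399028e+00 -4.03788471e+01
 -6.00502314e-02  4.48211026e-02  1.38655437e-04]
eef_pos [ 0.25402062 -0.59785017  0.24036172]
tool_rot [-1.49222521  1.56921057  2.05119938]
ft_force [-0.32426181  0.0976523   0.41499314]
moment [-0.02598451  0.02384333  0.00757574]
opening 0.08719513508925056
scene [[391.91135661   0.         281.7325781 ]
 [  0.         391.91135661 206.43075032]
 [  0.           0.           1.        ]] -0.10131795095891509 [[ 0.36740324 -0.77561314  0.5132632   1.11341404]
 [ 0.93001629  0.30092021 -0.21098985 -0.23139405]
 [ 0.00919523  0.5548615   0.83189192  1.03272723]
 [ 0.          0.          0.          1.        ]]
side [[521.2626038    0.         272.22394758]
 [  0.         521.2626038  206.66529629]
 [  0.           0.           1.        ]] -0.19118128314604801 [[-0.99937492  0.01563273 -0.03170797  0.49250429]
 [-0.03510716 -0.54427776  0.83817015  1.10071063]
 [-0.00415505  0.8387594   0.54448637  0.84767979]
 [ 0.          0.          0.          1.        ]]
wrist [[356.20732835   0.         279.70408661]
 [  0.         356.20732835 215.85175914]
 [  0.           0.           1.        ]] -0.07150206902842195 [[ 0.39149543  0.8912332   0.22898627  0.31596659]
 [-0.92017813  0.37968762  0.09544378 -0.57171975]
 [-0.00188059 -0.24807396  0.96873927  0.38321858]
 [ 0.          0.          0.          1.        ]]
```

View pics/scene0.png

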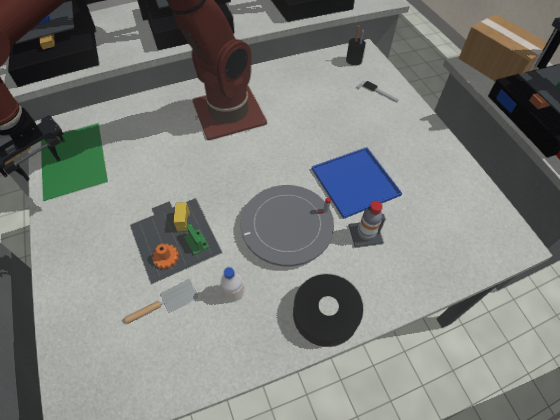

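View pics/side0.png

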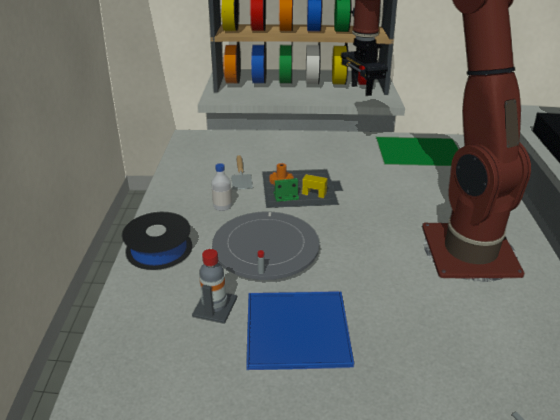

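View pics/wrist0.png

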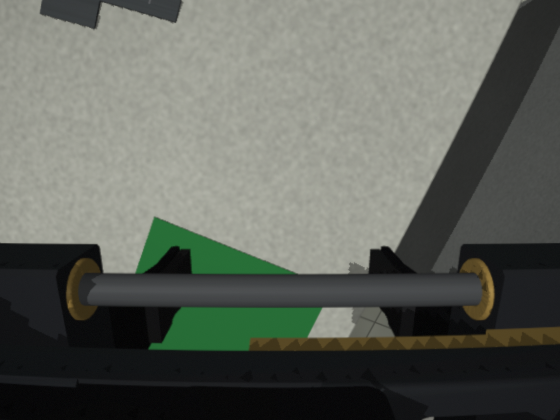

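The scene view shows the gear (165,255), bracket (198,238) and bridge (182,215) on the sheet. The turntable is at about (288,225) with its knob at (327,200), the tray at (356,182) and the can cap at (376,208). The rook is absent.

```bash
cat > h.py <<'E'
import numpy as np, cv2
from cell import r, read_camera, get_calibration
def rays(cal,uv):
    uv=np.atleast_2d(np.float64(uv)); K=cal["K"]
    d=(uv-[K[0,2],K[1,2]])/[K[0,0],K[1,1]]
    u=d.copy()
    for _ in range(30): u=d/(1+cal["k1"]*(u**2).sum(1,keepdims=True))
    T=cal["world_from_camera"]
    D=np.c_[u[:,0],-u[:,1],-np.ones(len(u))]@T[:3,:3].T
    return T[:3,3],D
def onz(cal,uv,z):
    o,D=rays(cal,uv); return o+D*((z-o[2])/D[:,2])[:,None]
def proj(cal,P):
    T=cal["world_from_camera"]; p=(np.atleast_2d(P)-T[:3,3])@T[:3,:3]
    s=np.c_[p[:,0]/-p[:,2],-p[:,1]/-p[:,2]]; rr=(s**2).sum(1,keepdims=True)
    s=s*(1+cal["k1"]*rr); K=cal["K"]; return s*[K[0,0],K[1,1]]+[K[0,2],K[1,2]]
def tri(c1,a,c2,b):
    o1,d1=rays(c1,a);o2,d2=rays(c2,b);d1=d1[0]/np.linalg.norm(d1);d2=d2[0]/np.linalg.norm(d2)
    t=np.linalg.lstsq(np.c_[d1,-d2],o2-o1,rcond=None)[0]
    p,q=o1+t[0]*d1,o2+t[1]*d2; return (p+q)/2,np.linalg.norm(p-q)
def hsv(im): return cv2.cvtColor(im,cv2.COLOR_RGB2HSV)
COL={"orange":((5,170,110),(16,255,255)),"green":((50,120,40),(80,255,255)),"yellow":((22,150,90),(33,255,255)),
"blue":((108,150,60),(125,255,255))}
def mask(im,c): return cv2.inRange(hsv(im),*map(np.array,COL[c]))
def red(im):
    h=hsv(im); return cv2.inRange(h,np.array((0,180,110)),np.array((4,255,255)))|cv2.inRange(h,np.array((174,180,110)),np.array((180,255,255)))
def blobs(m,amin=15):
    n,l,s,c=cv2.connectedComponentsWithStats(m); return [(s[i],c[i].round(1)) for i in range(1,n) if s[i,4]>amin]
E
python3 - <<'E'
from h import *
for n in ["scene","side"]:
    im=cv2.imread(f"pics/{n}0.png")[:,:,::-1].copy()
    for c in COL: print(n,c,[(list(s),list(p)) for s,p in blobs(mask(im,c))])
    print(n,"red",[(list(s),list(p)) for s,p in blobs(red(im))])
    if n=="scene":
        a=im[190:310,110:270];cv2.imwrite("pics/s_c1.png",cv2.resize(a,None,fx=5,fy=5,interpolation=cv2.INTER_CUBIC)[:,:,::-1])
        a=im[140:270,230:410];cv2.imwrite("pics/s_c2.png",cv2.resize(a,None,fx=4,fy=4,interpolation=cv2.INTER_CUBIC)[:,:,::-1])
    else:
        a=im[150:220,200:360];cv2.imwrite("pics/d_c1.png",cv2.resize(a,None,fx=5,fy=5,interpolation=cv2.INTER_CUBIC)[:,:,::-1])
        a=im[200:380,180:370];cv2.imwrite("pics/d_c2.png",cv2.resize(a,None,fx=3,fy=3,interpolation=cv2.INTER_CUBIC)[:,:,::-1])
E
```

```text
scene orange [([np.int32(154), np.int32(245), np.int32(24), np.int32(22), np.int32(283)], [np.float64(166.7), np.float64(255.3)])]
scene green [([np.int32(42), np.int32(124), np.int32(65), np.int32(77), np.int32(3352)], [np.float64(73.4), np.float64(163.2)]), ([np.int32(41), np.int32(139), np.int32(5), np.int32(6), np.int32(21)], [np.float64(43.3), np.float64(141.4)]), ([np.int32(187), np.int32(224), np.int32(18), np.int32(19), np.int32(130)], [np.float64(195.5), np.float64(234.2)])]
scene yellow [([np.int32(174), np.int32(203), np.int32(12), np.int32(20), np.int32(209)], [np.float64(179.8), np.float64(212.2)])]
scene blue [([np.int32(39), np.int32(15), np.int32(11), np.int32(9), np.int32(42)], [np.float64(44.9), np.float64(19.7)]), ([np.int32(497), np.int32(90), np.int32(19), np.int32(22), np.int32(216)], [np.float64(505.7), np.float64(100.7)]), ([np.int32(313), np.int32(148), np.int32(89), np.int32(70), np.int32(3274)], [np.float64(354.9), np.float64(181.9)]), ([np.int32(225), np.int32(268), np.int32(9), np.int32(9), np.int32(68)], [np.float64(228.9), np.float64(272.0)])]
scene red
[... 1556 characters left out ...]
p.int32(216), np.int32(164), np.int32(8), np.int32(7), np.int32(46)], [np.float64(219.2), np.float64(167.0)]), ([np.int32(131), np.int32(243), np.int32(54), np.int32(22), np.int32(569)], [np.float64(157.8), np.float64(256.1)]), ([np.int32(247), np.int32(292), np.int32(107), np.int32(77), np.int32(7574)], [np.float64(297.4), np.float64(330.9)])]
side red [([np.int32(251), np.int32(0), np.int32(12), np.int32(20), np.int32(236)], [np.float64(256.4), np.float64(9.4)]), ([np.int32(203), np.int32(250), np.int32(14), np.int32(15), np.int32(172)], [np.float64(209.4), np.float64(256.7)]), ([np.int32(258), np.int32(251), np.int32(5), np.int32(6), np.int32(28)], [np.float64(260.1), np.float64(253.5)])]
```

View pics/s_c1.png

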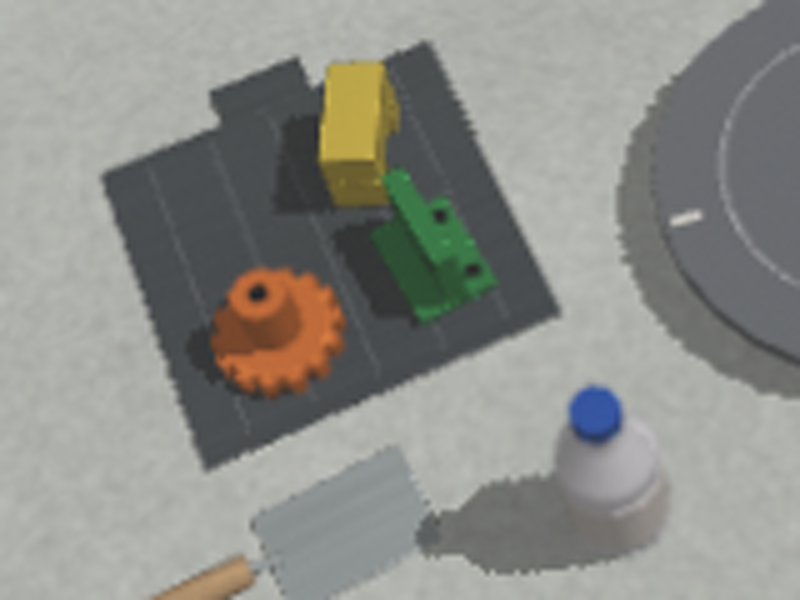

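View pics/s_c2.png

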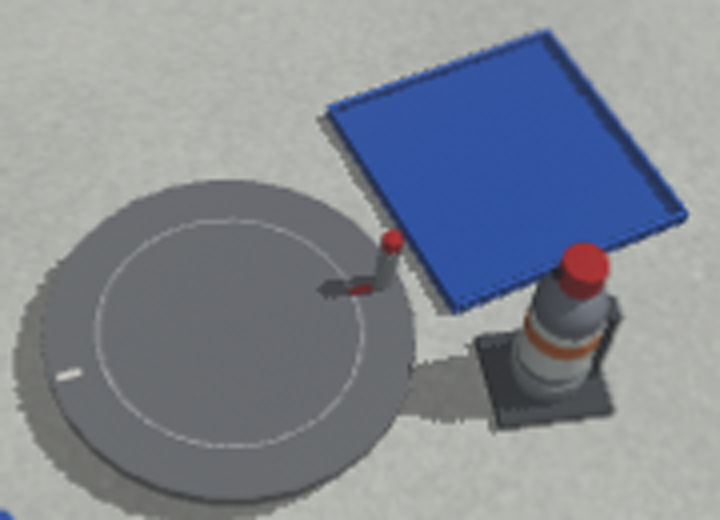

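View pics/d_c1.png

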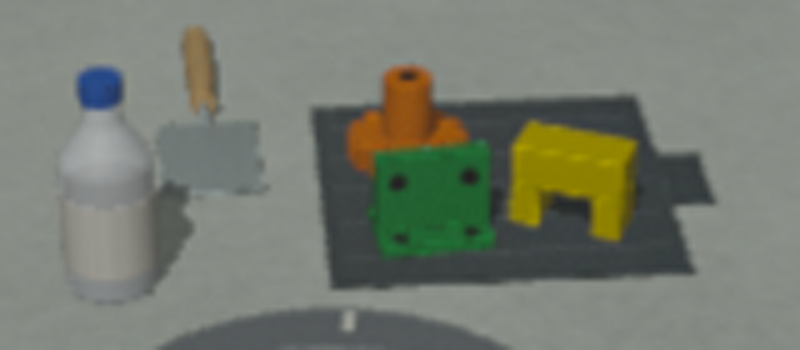

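View pics/d_c2.png

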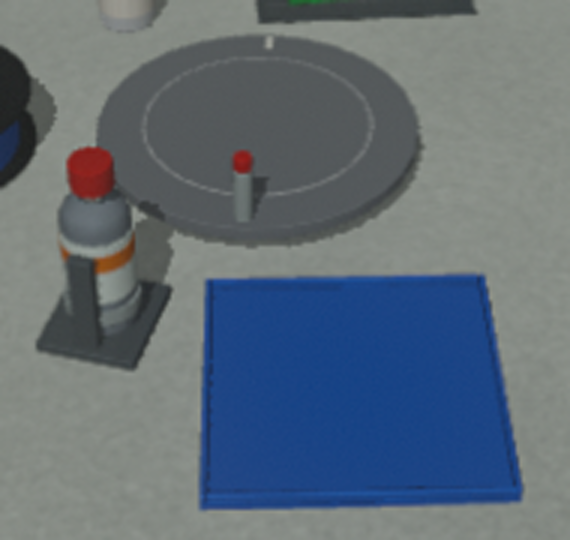

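```bash
python3 - <<'E'
from h import *
S,D=get_calibration("scene"),get_calibration("side")
f=lambda p,o,k:(np.atleast_2d(np.float64(p))+.5)/k-.5+o
s1=lambda p:f(p,(110,190),5); s2=lambda p:f(p,(230,140),4); d1=lambda p:f(p,(200,150),5); d2=lambda p:f(p,(180,200),3)
np.set_printoptions(precision=4,suppress=True)
print("bridge S",onz(S,s1([(330,63),(384,62),(376,163),(320,160)]),.057))
print("bridge D",onz(D,d1([(527,122),(638,140),(628,160),(514,140)]),.057))
print("bracket S",onz(S,s1([(395,175),(457,268)]),.061)); print("bracket D",onz(D,d1([(375,152),(488,142)]),.061))
print("gear",onz(S,s1([(259,291)]),.059),onz(D,d1([(408,76)]),.059),tri(S,s1([(259,291)]),D,d1([(408,76)])))
print("plate S",onz(S,s1([(102,175),(430,42),(560,313),(207,468)]),.003)); print("plate D",onz(D,d1([(312,108),(636,96),(695,272),(333,288)]),.003))
print("knob",onz(S,s2([(391,240)]),.097),onz(D,d2([(243,157)]),.097),tri(S,s2([(391,240)]),D,d2([(243,157)])))
print("cap",onz(S,s2([(586,258)]),.16),onz(D,d2([(91,157)]),.16),tri(S,s2([(586,258)]),D,d2([(91,157)])))
print("tray rim S",onz(S,s2([(328,107),(547,31),(688,214),(456,312)]),.014)); print("tray D",onz(D,d2([(205,280),(484,276),(521,495),(202,503)]),.014))
# ring points
P=[(230,217),(96,333),(365,332),(232,447),(130,255),(330,410)]
print("ring S",onz(S,s2(P),.035)); Q=[(258,57),(143,122),(373,128),(258,196)]
for C,pp in((S,s2(P)),(D,d2(Q))):
    X=onz(C,pp,.035)[:,:2]; A=np.c_[2*X,np.ones(len(X))]; q=np.linalg.lstsq(A,(X**2).sum(1),rcond=None)[0]; print("centre",q[:2],np.sqrt(q[2]+q[:2]@q[:2]))
print("disc mark",onz(S,s2([(68,375)]),.035),onz(D,d2([(269,43)]),.035))
print("bottle cap",onz(S,s1([(596,412)]),.14), onz(D,d1([(98,78)]),.14))
print("spool",onz(S,[(328,306)],.07),onz(D,[(157,230)],.07))
print("scraper",onz(S,s1([(398,447),(440,530),(250,523)]),.0))
E
```

```text
bridge S [[ 0.3808 -0.2779  0.057 ]
 [ 0.3921 -0.247   0.057 ]
 [ 0.4604 -0.2687  0.057 ]
 [ 0.4465 -0.2991  0.057 ]]
bridge D [[ 0.4439 -0.3044  0.057 ]
 [ 0.3764 -0.2842  0.057 ]
 [ 0.3838 -0.2597  0.057 ]
 [ 0.4523 -0.2818  0.057 ]]
bracket S [[ 0.4751 -0.2601  0.061 ]
 [ 0.5474 -0.2423  0.061 ]]
bracket D [[ 0.5363 -0.2578  0.061 ]
 [ 0.4683 -0.2719  0.061 ]]
gear [[ 0.5203 -0.351   0.059 ]] [[ 0.5185 -0.3582  0.059 ]] (array([ 0.5198, -0.3514,  0.0615]), np.float64(0.0035432600024699386))
plate S [[ 0.371  -0.4334  0.003 ]
 [ 0.3477 -0.2163  0.003 ]
 [ 0.5645 -0.1942  0.003 ]
 [ 0.5869 -0.4101  0.003 ]]
plate D [[ 0.5833 -0.4153  0.003 ]
 [ 0.3666 -0.4383  0.003 ]
 [ 0.3427 -0.22    0.003 ]
 [ 0.5595 -0.1961  0.003 ]]
knob [[0.562  0.1386 0.097 ]] [[0.5564 0.1403 0.097 ]] (array([0.5583, 0.1391, 0.0947]), np.float64(0.0042606138657743185))
cap [[0.6605 0.2313 0.16  ]] [[0.6598 0.2245 0.16  ]] (array([0.6604, 0.2294, 0.1629]), np.float64(0.0031960338912070257))
tray rim S [[0.3707 0.1802 0.014 ]
 [0.3606 0.3956 0.014 ]
 [0.5772 0.4083 0.014 ]
 [0.5924 0.1895 0.014 ]]
tray D [[0.5849 0.1916 0.014 ]
 [0.3657 0.1812 0.014 ]
 [0.3555 0.4022 0.014 ]
 [0.571  0.4141 0.014 ]]
ring S [[ 0.46    0.0547  0.035 ]
 [ 0.5223 -0.078   0.035 ]
 [ 0.5941  0.1092  0.035 ]
 [ 0.6469 -0.0192  0.035 ]
 [ 0.4655 -0.0304  0.035 ]
 [ 0.645   0.058   0.035 ]]
centre [0.5534 0.0175] 0.10034050241903616
centre [0.5514 0.0117] 0.10032524579338092
disc mark [[ 0.5488 -0.109   0.035 ]] [[ 0.5466 -0.1123  0.035 ]]
bottle cap [[ 0.6964 -0.1984  0.14  ]] [[ 0.6927 -0.2016  0.14  ]]
spool [[0.8454 0.0106 0.07  ]] [[0.8324 0.0231 0.07  ]]
scraper [[ 0.6114 -0.3051  0.    ]
 [ 0.668  -0.2957  0.    ]
 [ 0.6265 -0.3945  0.    ]]
```

```bash
cat >> h.py <<'E'
from scipy.spatial.transform import Rotation as Ro
def plan(x=None,y=None,z=None,jaw=None):
    s=r.get_state(); p=np.array(s["eef_pos"]); R=Ro.from_euler("xyz",s["tool_rot"]); M=R.as_matrix()
    j=np.degrees(np.arctan2(M[1,1],M[0,1])); 
    print("t %.2f pos %s jaw %.1f tilt(xy of tool x) %s F %s open %.4f q7 %.2f q1 %.2f"%(s["t"],p.round(4),j,M[:2,0].round(4),np.round(s["ft_force"],1),s["opening"],s["qpos"][6],s["qpos"][0]))
    if jaw is None and x is None: return
    if jaw is None: jaw=j
    d=(jaw-j+90)%180-90; a=np.radians(j+d)
    T=np.c_[[0,0,-1],[np.cos(a),np.sin(a),0],np.cross([0,0,-1],[np.cos(a),np.sin(a),0])]
    rv=(Ro.from_matrix(T)*R.inv()).as_rotvec()/np.pi
    t=np.array([p[i] if v is None else v for i,v in enumerate((x,y,z))])
    print("shift m",(t-p).round(4),"share",((t-p)/.25).round(3),"turn",rv.round(4),"deg %.1f"%d,"rows",np.ceil(max(np.linalg.norm(t-p)/.0417,abs(d)/7.16)))
E
python3 - <<'E'
from h import *
plan(.519,-.355,.24,6)
E
```

```text
t 0.15 pos [ 0.254  -0.5979  0.2406] jaw -67.0 tilt(xy of tool x) [-0.0006  0.0011] F [ 0.4 -0.3 -0.1] open 0.0872 q7 -0.06 q1 1.07
shift m [ 0.265   0.2429 -0.0006] share [ 1.06   0.972 -0.002] turn [-2.000e-04 -4.000e-04  4.054e-01] deg 73.0 rows 11.0
```

Call:
play_rows --commands '[{"dx": 0.53, "dy": 0.486, "dz": 0, "az": 0.19, "claw": 0}, {"dx": 0.53, "dy": 0.486, "dz": 0, "az": 0.19, "claw": 0}, {"dx": 0.53, "dy": 0.486, "dz": 0, "az": 0.19, "claw": 0}, {"dx": 0.53, "dy": 0.486, "dz": 0, "az": 0.19, "claw": 0}, {"dx": 0.53, "dy": 0.486, "dz": 0, "az": 0.19, "claw": 0}]'

```text
invalid input at $.commands[0]: expected keys dx, dy, dz, ax, ay, az, claw
```

Call:
play_rows --commands '[{"dx": 0.53, "dy": 0.486, "dz": 0, "az": 0.18, "claw": 0.2}, {"dx": 0.53, "dy": 0.486, "dz": 0, "az": 0.18, "claw": 0.3}, {"dx": 0.53, "dy": 0.486, "dz": 0, "az": 0.18, "claw": 0.35}, {"dx": 0.53, "dy": 0.486, "dz": 0, "az": 0.18, "claw": 0.35}, {"dx": 0.53, "dy": 0.486, "dz": 0, "az": 0.18, "claw": 0.35}]'

```text
invalid input at $.commands[0]: expected keys dx, dy, dz, ax, ay, az, claw
```

```bash
cat > look.py <<'E'
import sys
from h import *
n=sys.argv[1]
for c in sys.argv[2:]:
    cal=get_calibration(c); im=read_camera(c); np.save(f"pics/{c}{n}.npy",im); np.save(f"pics/{c}{n}_T.npy",cal["world_from_camera"]); cv2.imwrite(f"pics/{c}{n}.png",im[:,:,::-1])
E
python3 look.py 1 wrist; python3 - <<'E'
from h import *
plan(.519,-.355,.1,0)
E
```

```text
t 0.20 pos [ 0.2541 -0.598   0.2407] jaw -67.0 tilt(xy of tool x) [-0.0004  0.0009] F [-0.2 -0.1 -1.2] open 0.0870 q7 -0.06 q1 1.07
shift m [ 0.2649  0.243  -0.1407] share [ 1.06   0.972 -0.563] turn [-2.000e-04 -3.000e-04  3.721e-01] deg 67.0 rows 10.0
```

View pics/wrist1.png

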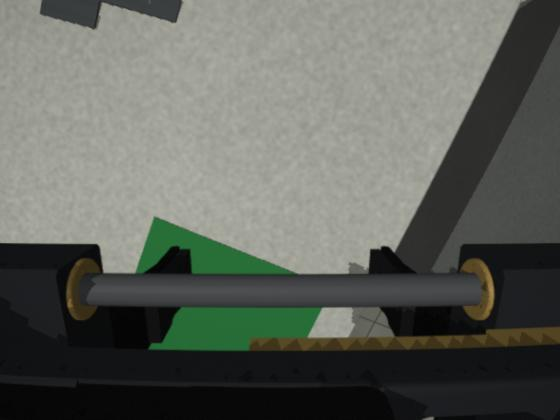

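Call:
play_rows --commands '[{"dx": 0.53, "dy": 0.486, "dz": 0, "ax": 0, "ay": 0, "az": 0.19, "claw": 0}, {"dx": 0.53, "dy": 0.486, "dz": 0, "ax": 0, "ay": 0, "az": 0.19, "claw": 0}, {"dx": 0.53, "dy": 0.486, "dz": 0, "ax": 0, "ay": 0, "az": 0.19, "claw": 0}, {"dx": 0.53, "dy": 0.486, "dz": 0, "ax": 0, "ay": 0, "az": 0.19, "claw": 0.2}, {"dx": 0.53, "dy": 0.486, "dz": 0, "ax": 0, "ay": 0, "az": 0.19, "claw": 0.35}]'

```text
t: 0.62
eef_pos: [0.3926, -0.4705, 0.2408]
tool_rot: [-3.115, 1.568, 1.04]
ft_force: [0.8, 0.3, -0.5]
opening: 0.0804
```

```bash
python3 - <<'E'
from h import *
plan(.519,-.355,.2,0)
E
```

```text
t 0.62 pos [ 0.3926 -0.4705  0.2408] jaw -31.9 tilt(xy of tool x) [0.0016 0.0028] F [ 0.8  0.3 -0.5] open 0.0804 q7 0.22 q1 0.92
shift m [ 0.1264  0.1155 -0.0408] share [ 0.506  0.462 -0.163] turn [-0.001   0.0003  0.1774] deg 31.9 rows 5.0
```

Call:
play_rows --commands '[{"dx": 0.506, "dy": 0.462, "dz": -0.16, "ax": 0, "ay": 0, "az": 0.18, "claw": 0.35}, {"dx": 0.506, "dy": 0.462, "dz": -0.16, "ax": 0, "ay": 0, "az": 0.18, "claw": 0.35}, {"dx": 0.506, "dy": 0.462, "dz": -0.16, "ax": 0, "ay": 0, "az": 0.18, "claw": 0.35}, {"dx": 0.506, "dy": 0.462, "dz": -0.16, "ax": 0, "ay": 0, "az": 0.18, "claw": 0.35}, {"dx": 0.506, "dy": 0.462, "dz": -0.16, "ax": 0, "ay": 0, "az": 0.18, "claw": 0.35}]'

```text
t: 1.03
eef_pos: [0.5229, -0.3489, 0.1994]
tool_rot: [3.041, 1.564, 1.491]
ft_force: [0.3, 2.1, 0.5]
opening: 0.0578
```

```bash
python3 look.py 1 wrist; python3 - <<'E'
from h import *
plan(.519,-.355,.1,0)
E
```

```text
t 1.08 pos [ 0.524  -0.3474  0.199 ] jaw 1.6 tilt(xy of tool x) [0.0005 0.0076] F [ 0.7  2.8 -0.6] open 0.0576 q7 0.47 q1 0.76
shift m [-0.005  -0.0076 -0.099 ] share [-0.02  -0.03  -0.396] turn [-0.0024  0.0002 -0.0088] deg -1.6 rows 3.0
```

View pics/wrist1.png

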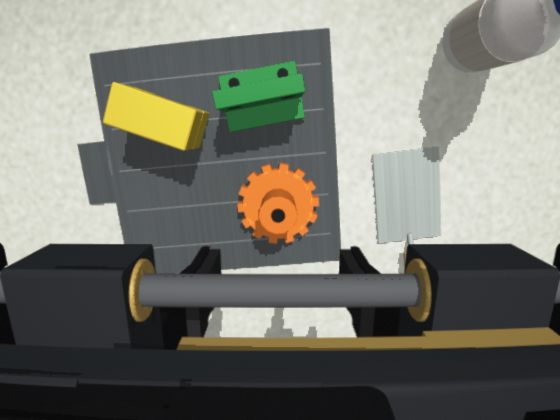

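```bash
cat >> h.py <<'E'
def wcal(n):
    c=dict(get_calibration("wrist")); c["world_from_camera"]=np.load(f"pics/wrist{n}_T.npy"); return c
E
python3 - <<'E'
from h import *
np.set_printoptions(precision=4,suppress=True)
W=wcal(1); im=np.load("pics/wrist1.npy")
for c,z in (("orange",.017),("green",.061),("yellow",.057)):
    m=mask(im,c); b=[k for k in blobs(m,200)]; print(c,[(list(map(int,s)),p) for s,p in b])
print("hub",onz(W,[(278.5,215)],.059),"disc",onz(W,[(279,203.5)],.017))
q=onz(W,[(113,83),(205,110),(190,150),(104,121)],.057);print(q,q.mean(0))
q=onz(W,[(213,92),(301,75),(304,93),(216,109)],.061);print(q,q.mean(0))
print("plate",onz(W,[(90,53),(329,29),(341,260)],.003))
E
```

```text
orange [([238, 163, 81, 80, 4404], array([277.7, 202.6]))]
green [([212, 61, 93, 71, 4545], array([260.8,  96.6]))]
yellow [([103, 82, 105, 69, 4318], array([154.5, 117.1]))]
hub [[ 0.5219 -0.3522  0.059 ]] disc [[ 0.5223 -0.3515  0.017 ]]
[[ 0.3915 -0.2501  0.057 ]
 [ 0.4631 -0.27    0.057 ]
 [ 0.4504 -0.301   0.057 ]
 [ 0.3821 -0.279   0.057 ]] [ 0.4218 -0.275   0.057 ]
[[ 0.4703 -0.2568  0.061 ]
 [ 0.5365 -0.2433  0.061 ]
 [ 0.5392 -0.2562  0.061 ]
 [ 0.4724 -0.2693  0.061 ]] [ 0.5046 -0.2564  0.061 ]
plate [[ 0.3468 -0.2174  0.003 ]
 [ 0.5633 -0.1953  0.003 ]
 [ 0.5867 -0.4118  0.003 ]]
```

Call:
play_rows --commands '[{"dx": -0.012, "dy": -0.02, "dz": -0.13, "ax": -0.0024, "ay": 0, "az": -0.009, "claw": 0.35}, {"dx": -0.012, "dy": -0.02, "dz": -0.28, "ax": -0.0024, "ay": 0, "az": -0.009, "claw": 0.35}, {"dx": -0.012, "dy": -0.02, "dz": -0.4, "ax": -0.0024, "ay": 0, "az": -0.009, "claw": 0.35}, {"dx": -0.012, "dy": -0.02, "dz": -0.5, "ax": -0.0024, "ay": 0, "az": -0.009, "claw": 0.35}, {"dx": -0.012, "dy": -0.02, "dz": -0.56, "ax": -0.0024, "ay": 0, "az": -0.009, "claw": 0.35}]'

```text
t: 1.5
eef_pos: [0.519, -0.352, 0.0555]
tool_rot: [-2.144, 1.567, 2.567]
ft_force: [-0.9, -0.1, -0.0]
opening: 0.0564
```

```bash
python3 - <<'E'
from h import *
plan(.521,-.352,.041,0)
E
```

```text
t 1.50 pos [ 0.519  -0.352   0.0555] jaw -0.1 tilt(xy of tool x) [-0.0031  0.002 ] F [-0.9 -0.1 -0. ] open 0.0564 q7 0.41 q1 0.75
shift m [ 0.002  -0.     -0.0145] share [ 0.008 -0.    -0.058] turn [-0.0006 -0.001   0.0005] deg 0.1 rows 1.0
```

Call:
play_rows --commands '[{"dx": 0.008, "dy": 0, "dz": -0.045, "ax": 0, "ay": 0, "az": 0, "claw": 0.35}, {"dx": 0.008, "dy": 0, "dz": -0.056, "ax": 0, "ay": 0, "az": 0, "claw": 0.35}, {"dx": 0.008, "dy": 0, "dz": -0.056, "ax": 0, "ay": 0, "az": 0, "claw": 1}, {"dx": 0.008, "dy": 0, "dz": -0.056, "ax": 0, "ay": 0, "az": 0, "claw": 1}, {"dx": 0.008, "dy": 0, "dz": -0.056, "ax": 0, "ay": 0, "az": 0, "claw": 1}]'

```text
t: 1.92
eef_pos: [0.5219, -0.3525, 0.043]
tool_rot: [-2.109, 1.569, 2.602]
ft_force: [0.6, -0.3, 0.8]
opening: 0.0438
```

Call:
play_rows --commands '[{"dx": 0, "dy": 0, "dz": 0, "ax": 0, "ay": 0, "az": 0, "claw": 1}, {"dx": 0, "dy": 0, "dz": 0, "ax": 0, "ay": 0, "az": 0, "claw": 1}, {"dx": 0, "dy": 0, "dz": 0, "ax": 0, "ay": 0, "az": 0, "claw": 1}]'

```text
t: 2.17
eef_pos: [0.5226, -0.3531, 0.0443]
tool_rot: [0.835, 1.57, -0.738]
ft_force: [0.2, 0.0, 6.8]
opening: 0.0312
```

Call:
play_rows --commands '[{"dx": 0, "dy": 0, "dz": 0.12, "ax": 0, "ay": 0, "az": 0, "claw": 1}, {"dx": 0, "dy": 0.05, "dz": 0.27, "ax": 0, "ay": 0, "az": 0, "claw": 1}, {"dx": 0, "dy": 0.18, "dz": 0.4, "ax": 0, "ay": 0, "az": 0, "claw": 1}, {"dx": 0.04, "dy": 0.34, "dz": 0.45, "ax": 0, "ay": 0, "az": 0, "claw": 1}, {"dx": 0.07, "dy": 0.5, "dz": 0.45, "ax": 0, "ay": 0, "az": 0, "claw": 1}]'

```text
t: 2.58
eef_pos: [0.5409, -0.2327, 0.161]
tool_rot: [1.033, 1.563, -0.543]
ft_force: [1.4, -0.5, -0.6]
opening: 0.0312
```

```bash
python3 - <<'E'
from h import *
plan(.552,-.041,.12,0)
E
```

```text
t 2.58 pos [ 0.5409 -0.2327  0.161 ] jaw -0.3 tilt(xy of tool x) [ 0.0063 -0.0038] F [ 1.4 -0.5 -0.6] open 0.0312 q7 0.24 q1 0.63
shift m [ 0.0111  0.1917 -0.041 ] share [ 0.045  0.767 -0.164] turn [0.0012 0.002  0.0017] deg 0.3 rows 5.0
```

Call:
play_rows --commands '[{"dx": 0.045, "dy": 0.17, "dz": 0, "ax": 0.001, "ay": 0.002, "az": 0.002, "claw": 1}, {"dx": 0.045, "dy": 0.34, "dz": 0, "ax": 0.001, "ay": 0.002, "az": 0.002, "claw": 1}, {"dx": 0.045, "dy": 0.5, "dz": 0, "ax": 0.001, "ay": 0.002, "az": 0.002, "claw": 1}, {"dx": 0.045, "dy": 0.62, "dz": 0, "ax": 0.001, "ay": 0.002, "az": 0.002, "claw": 1}, {"dx": 0.045, "dy": 0.68, "dz": 0, "ax": 0.001, "ay": 0.002, "az": 0.002, "claw": 1}]'

```text
t: 3.0
eef_pos: [0.5519, -0.0569, 0.1615]
tool_rot: [2.492, 1.57, 0.928]
ft_force: [-0.4, -0.8, -1.3]
opening: 0.0315
```

```bash
python3 look.py 2 wrist side; python3 - <<'E'
from h import *
plan(.552,-.041,.085,0)
E
```

```text
t 3.10 pos [ 0.5521 -0.0585  0.1614] jaw 0.4 tilt(xy of tool x) [0.0006 0.0003] F [ 0.  -1.3 -1.1] open 0.0316 q7 -0.06 q1 0.43
shift m [-0.0001  0.0175 -0.0764] share [-0.001  0.07  -0.306] turn [-0.0001  0.0002 -0.0022] deg -0.4 rows 2.0
```

View pics/wrist2.png

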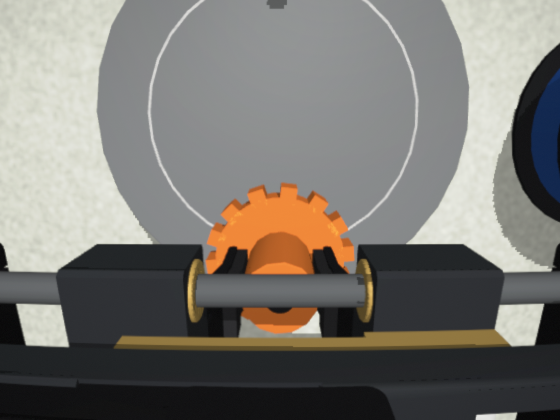

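View pics/side2.png

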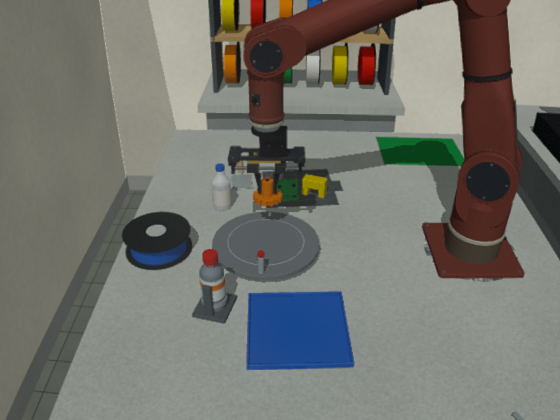

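The gear is in the grip, held level. The wrist view shows the ring from column 149 to 417 at about row 107.

```bash
python3 - <<'E'
from h import *
W=wcal(2)
im=np.load("pics/wrist2.npy"); g=cv2.cvtColor(im,cv2.COLOR_RGB2GRAY).astype(int)
pts=[]
for v in range(10,200,4):
    for lo,hi in ((140,275),(285,425)):
        row=g[v,lo:hi]; 
        d=row-cv2.medianBlur(g[v:v+1].astype(np.uint8),15)[0,lo:hi]
        k=d.argmax()
        if d[k]>40: pts.append((lo+k,v))
X=onz(W,pts,.035)[:,:2]
for _ in range(3):
    A=np.c_[2*X,np.ones(len(X))]; q=np.linalg.lstsq(A,(X**2).sum(1),rcond=None)[0]; R=np.sqrt(q[2]+q[:2]@q[:2]); e=np.linalg.norm(X-q[:2],axis=1)-R; X=X[abs(e)<.004]
print(len(X),q[:2],R,e.std())
E
```

```text
96 [0.55350781 0.01594496] 0.09868825930812229 0.00023284480799425018
```

Call:
play_rows --commands '[{"dx": 0.005, "dy": 0.05, "dz": -0.12, "ax": 0, "ay": 0, "az": -0.002, "claw": 1}, {"dx": 0.005, "dy": 0.076, "dz": -0.22, "ax": 0, "ay": 0, "az": -0.002, "claw": 1}, {"dx": 0.005, "dy": 0.076, "dz": -0.28, "ax": 0, "ay": 0, "az": -0.002, "claw": 1}, {"dx": 0.005, "dy": 0.076, "dz": -0.31, "ax": 0, "ay": 0, "az": -0.002, "claw": 1}, {"dx": 0.005, "dy": 0.076, "dz": -0.33, "ax": 0, "ay": 0, "az": -0.002, "claw": 1}]'

```text
t: 3.52
eef_pos: [0.5529, -0.0407, 0.078]
tool_rot: [-1.559, 1.57, -3.131]
ft_force: [0.7, -0.1, -0.4]
opening: 0.0312
```

```bash
python3 - <<'E'
from h import *
plan(.5535,-.0395,.076,0)
E
```

```text
t 3.52 pos [ 0.5529 -0.0407  0.078 ] jaw -0.0 tilt(xy of tool x) [-0.0008 -0.    ] F [ 0.7 -0.1 -0.4] open 0.0312 q7 -0.14 q1 0.38
shift m [ 0.0006  0.0012 -0.002 ] share [ 0.002  0.005 -0.008] turn [ 0.     -0.0003  0.0002] deg 0.0 rows 1.0
```

Call:
play_rows --commands '[{"dx": 0, "dy": 0, "dz": -0.01, "ax": 0, "ay": 0, "az": 0, "claw": 1}, {"dx": 0, "dy": 0, "dz": -0.014, "ax": 0, "ay": 0, "az": 0, "claw": 1}, {"dx": 0, "dy": 0, "dz": -0.014, "ax": 0, "ay": 0, "az": 0, "claw": 1}]'

```text
t: 3.77
eef_pos: [0.5541, -0.0413, 0.0763]
tool_rot: [1.369, 1.569, -0.203]
ft_force: [-1.7, 1.4, 4.5]
opening: 0.0311
```

Call:
play_rows --commands '[{"dx": 0, "dy": 0, "dz": 0, "ax": 0, "ay": 0, "az": 0, "claw": 0.35}, {"dx": 0, "dy": 0, "dz": 0, "ax": 0, "ay": 0, "az": 0, "claw": 0.35}, {"dx": 0, "dy": 0, "dz": 0, "ax": 0, "ay": 0, "az": 0, "claw": 0.35}, {"dx": 0, "dy": 0, "dz": 0, "ax": 0, "ay": 0, "az": 0, "claw": 0.35}]'

```text
t: 4.1
eef_pos: [0.5544, -0.0417, 0.0766]
tool_rot: [1.337, 1.569, -0.236]
ft_force: [-0.4, 0.4, -0.3]
opening: 0.0503
```

Call:
play_rows --commands '[{"dx": 0, "dy": 0, "dz": 0.15, "ax": 0, "ay": 0, "az": 0, "claw": 0.35}, {"dx": 0, "dy": 0, "dz": 0.3, "ax": 0, "ay": 0, "az": -0.03, "claw": 0.35}, {"dx": -0.04, "dy": -0.12, "dz": 0.42, "ax": 0, "ay": 0, "az": -0.07, "claw": 0.35}, {"dx": -0.08, "dy": -0.28, "dz": 0.45, "ax": 0, "ay": 0, "az": -0.11, "claw": 0.4}, {"dx": -0.12, "dy": -0.44, "dz": 0.45, "ax": 0, "ay": 0, "az": -0.15, "claw": 0.45}]'

```text
t: 4.52
eef_pos: [0.5262, -0.1508, 0.1929]
tool_rot: [1.667, 1.563, -0.378]
ft_force: [1.4, -0.6, 0.2]
opening: 0.0516
```

```bash
python3 look.py 3 side; python3 - <<'E'
from h import *
plan(.505,-.2565,.19,101.3)
E
```

```text
t 4.57 pos [ 0.5225 -0.1618  0.191 ] jaw -28.4 tilt(xy of tool x) [ 0.0036 -0.007 ] F [-2.1 -8.7 -0.5] open 0.0501 q7 -0.33 q1 0.51
shift m [-0.0175 -0.0947 -0.001 ] share [-0.07  -0.379 -0.004] turn [ 2.600e-03  1.000e-04 -2.796e-01] deg -50.3 rows 8.0
```

View pics/side3.png

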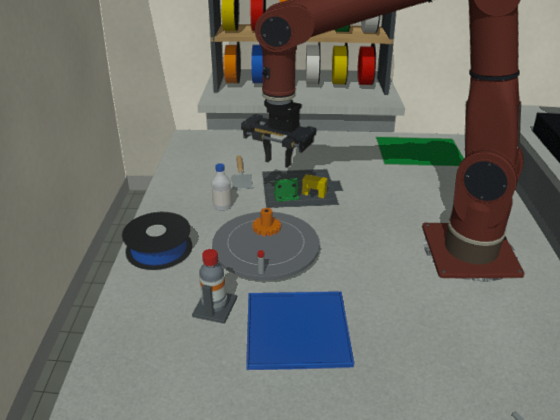

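Gear stands on the disc at about (267,222). The bracket and bridge look unmoved. Next I go to the bracket.

Call:
play_rows --commands '[{"dx": -0.07, "dy": -0.36, "dz": 0, "ax": 0.0026, "ay": 0, "az": -0.19, "claw": 0.45}, {"dx": -0.07, "dy": -0.36, "dz": 0, "ax": 0.0026, "ay": 0, "az": -0.19, "claw": 0.45}, {"dx": -0.07, "dy": -0.36, "dz": 0, "ax": 0.0026, "ay": 0, "az": -0.19, "claw": 0.45}, {"dx": -0.07, "dy": -0.36, "dz": 0, "ax": 0.0026, "ay": 0, "az": -0.19, "claw": 0.5}, {"dx": -0.07, "dy": -0.36, "dz": 0, "ax": 0.0026, "ay": 0, "az": -0.19, "claw": 0.5}]'

```text
t: 4.98
eef_pos: [0.5041, -0.2539, 0.1906]
tool_rot: [2.361, 1.57, -0.311]
ft_force: [0.3, 1.0, 0.1]
opening: 0.045
```

```bash
python3 look.py 4 wrist; python3 - <<'E'
from h import *
plan(.505,-.2565,.1,101.3)
E
```

```text
t 5.03 pos [ 0.5045 -0.2527  0.1907] jaw -63.5 tilt(xy of tool x) [0.0009 0.0001] F [ 1.2  0.1 -0.1] open 0.0440 q7 -0.76 q1 0.57
shift m [ 0.0005 -0.0038 -0.0907] share [ 0.002 -0.015 -0.363] turn [-0.      0.0003 -0.0842] deg -15.2 rows 3.0
```

View pics/wrist4.png

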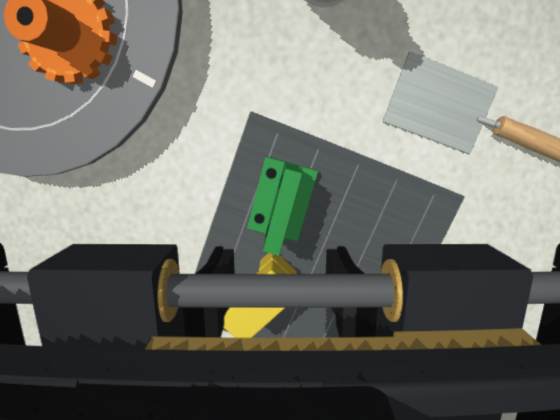

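```bash
python3 - <<'E'
from h import *
W=wcal(4); q=onz(W,[(286,162),(301,165),(279,254),(264,250)],.061); print(q.round(4),q.mean(0)); plan(.505,-.2565,.041,101.3)
E
```

```text
[[ 0.5418 -0.24    0.061 ]
 [ 0.5449 -0.2512  0.061 ]
 [ 0.4731 -0.2688  0.061 ]
 [ 0.4707 -0.2564  0.061 ]] [ 0.50762638 -0.2541237   0.061     ]
t 5.03 pos [ 0.5045 -0.2527  0.1907] jaw -63.5 tilt(xy of tool x) [0.0009 0.0001] F [ 1.2  0.1 -0.1] open 0.0440 q7 -0.76 q1 0.57
shift m [ 0.0005 -0.0038 -0.1497] share [ 0.002 -0.015 -0.599] turn [-0.      0.0003 -0.0842] deg -15.2 rows 4.0
```

Call:
play_rows --commands '[{"dx": 0.006, "dy": -0.011, "dz": -0.1, "ax": 0, "ay": 0, "az": -0.04, "claw": 0.5}, {"dx": 0.006, "dy": -0.011, "dz": -0.24, "ax": 0, "ay": 0, "az": -0.081, "claw": 0.5}, {"dx": 0.006, "dy": -0.011, "dz": -0.37, "ax": 0, "ay": 0, "az": -0.081, "claw": 0.5}, {"dx": 0.006, "dy": -0.011, "dz": -0.48, "ax": 0, "ay": 0, "az": -0.081, "claw": 0.5}, {"dx": 0.006, "dy": -0.011, "dz": -0.56, "ax": 0, "ay": 0, "az": -0.081, "claw": 0.5}]'

```text
t: 5.45
eef_pos: [0.5049, -0.2545, 0.0479]
tool_rot: [-0.837, 1.569, 2.516]
ft_force: [-0.8, -0.8, -0.2]
opening: 0.0437
```

```bash
python3 - <<'E'
from h import *
plan(.506,-.2555,.041,102)
E
```

```text
t 5.45 pos [ 0.5049 -0.2545  0.0479] jaw -77.9 tilt(xy of tool x) [-0.0016  0.0012] F [-0.8 -0.8 -0.2] open 0.0437 q7 -1.03 q1 0.54
shift m [ 0.0011 -0.001  -0.0069] share [ 0.004 -0.004 -0.028] turn [-0.0004 -0.0005 -0.0007] deg -0.1 rows 1.0
```

Call:
play_rows --commands '[{"dx": 0.004, "dy": -0.004, "dz": -0.026, "ax": 0, "ay": 0, "az": 0, "claw": 0.5}, {"dx": 0.004, "dy": -0.004, "dz": -0.026, "ax": 0, "ay": 0, "az": 0, "claw": 1}, {"dx": 0.004, "dy": -0.004, "dz": -0.026, "ax": 0, "ay": 0, "az": 0, "claw": 1}, {"dx": 0.004, "dy": -0.004, "dz": -0.026, "ax": 0, "ay": 0, "az": 0, "claw": 1}, {"dx": 0.004, "dy": -0.004, "dz": -0.026, "ax": 0, "ay": 0, "az": 0, "claw": 1}]'

```text
t: 5.87
eef_pos: [0.5069, -0.2559, 0.043]
tool_rot: [2.973, 1.57, 0.044]
ft_force: [0.3, 0.0, -0.5]
opening: 0.0245
```

Call:
play_rows --commands '[{"dx": 0, "dy": 0, "dz": 0, "ax": 0, "ay": 0, "az": 0, "claw": 1}, {"dx": 0, "dy": 0, "dz": 0, "ax": 0, "ay": 0, "az": 0, "claw": 1}, {"dx": 0, "dy": 0, "dz": 0, "ax": 0, "ay": 0, "az": 0, "claw": 1}]'

```text
t: 6.12
eef_pos: [0.5078, -0.2563, 0.0444]
tool_rot: [2.584, 1.568, -0.345]
ft_force: [-0.8, -0.0, 7.6]
opening: 0.014
```

Call:
play_rows --commands '[{"dx": 0, "dy": 0, "dz": 0.12, "ax": 0, "ay": 0, "az": 0, "claw": 1}, {"dx": 0, "dy": 0, "dz": 0.27, "ax": 0, "ay": 0, "az": 0, "claw": 1}, {"dx": 0, "dy": 0.04, "dz": 0.41, "ax": 0, "ay": 0, "az": 0.03, "claw": 1}, {"dx": 0.04, "dy": 0.14, "dz": 0.5, "ax": 0, "ay": 0, "az": 0.06, "claw": 1}, {"dx": 0.1, "dy": 0.26, "dz": 0.52, "ax": 0, "ay": 0, "az": 0.1, "claw": 1}]'

```text
t: 6.53
eef_pos: [0.534, -0.1937, 0.1798]
tool_rot: [2.222, 1.561, -0.395]
ft_force: [1.4, -0.9, -1.1]
opening: 0.0142
```

Call:
play_rows --commands '[{"dx": 0.06, "dy": 0.12, "dz": 0, "ax": 0, "ay": 0, "az": 0.04, "claw": 1}, {"dx": 0.12, "dy": 0.26, "dz": 0, "ax": 0, "ay": 0, "az": 0.08, "claw": 1}, {"dx": 0.18, "dy": 0.4, "dz": 0, "ax": 0, "ay": 0, "az": 0.12, "claw": 1}, {"dx": 0.23, "dy": 0.54, "dz": 0, "ax": 0, "ay": 0, "az": 0.16, "claw": 1}, {"dx": 0.25, "dy": 0.65, "dz": 0, "ax": 0, "ay": 0, "az": 0.19, "claw": 1}]'

```text
t: 6.95
eef_pos: [0.5976, -0.0277, 0.1803]
tool_rot: [2.289, 1.559, 0.278]
ft_force: [-0.4, 0.4, -0.4]
opening: 0.0139
```

```bash
python3 - <<'E'
from h import *
plan(.6035,.0405,.12,0)
E
```

```text
t 6.95 pos [ 0.5976 -0.0277  0.1803] jaw -25.2 tilt(xy of tool x) [0.0111 0.0032] F [-0.4  0.4 -0.4] open 0.0139 q7 -0.57 q1 0.33
shift m [ 0.0059  0.0682 -0.0603] share [ 0.024  0.273 -0.241] turn [-0.0018  0.0033  0.1401] deg 25.2 rows 4.0
```

Call:
play_rows --commands '[{"dx": 0.024, "dy": 0.12, "dz": 0, "ax": -0.002, "ay": 0.003, "az": 0.04, "claw": 1}, {"dx": 0.024, "dy": 0.22, "dz": -0.02, "ax": -0.002, "ay": 0.003, "az": 0.08, "claw": 1}, {"dx": 0.024, "dy": 0.26, "dz": -0.1, "ax": -0.002, "ay": 0.003, "az": 0.12, "claw": 1}, {"dx": 0.024, "dy": 0.273, "dz": -0.2, "ax": -0.002, "ay": 0.003, "az": 0.138, "claw": 1}, {"dx": 0.024, "dy": 0.273, "dz": -0.26, "ax": -0.002, "ay": 0.003, "az": 0.14, "claw": 1}]'

```text
t: 7.37
eef_pos: [0.6027, 0.0422, 0.1135]
tool_rot: [-1.324, 1.571, -2.888]
ft_force: [-0.1, -0.6, -1.4]
opening: 0.014
```

```bash
python3 - <<'E'
from h import *
plan(.6035,.0405,.076,0)
E
```

```text
t 7.37 pos [0.6027 0.0422 0.1135] jaw 0.4 tilt(xy of tool x) [-0.0003 -0.0001] F [-0.1 -0.6 -1.4] open 0.0140 q7 -0.30 q1 0.27
shift m [ 0.0008 -0.0017 -0.0375] share [ 0.003 -0.007 -0.15 ] turn [ 0.     -0.0001 -0.0022] deg -0.4 rows 1.0
```

Call:
play_rows --commands '[{"dx": 0.003, "dy": -0.007, "dz": -0.06, "ax": 0, "ay": 0, "az": -0.002, "claw": 1}, {"dx": 0.003, "dy": -0.007, "dz": -0.11, "ax": 0, "ay": 0, "az": -0.002, "claw": 1}, {"dx": 0.003, "dy": -0.007, "dz": -0.14, "ax": 0, "ay": 0, "az": -0.002, "claw": 1}, {"dx": 0.003, "dy": -0.007, "dz": -0.15, "ax": 0, "ay": 0, "az": -0.002, "claw": 1}, {"dx": 0.003, "dy": -0.007, "dz": -0.153, "ax": 0, "ay": 0, "az": -0.002, "claw": 1}]'

```text
t: 7.78
eef_pos: [0.6033, 0.0403, 0.0762]
tool_rot: [-0.833, 1.57, -2.403]
ft_force: [-7.5, -1.2, 13.3]
opening: 0.0135
```

Call:
play_rows --commands '[{"dx": 0, "dy": 0, "dz": -0.003, "ax": 0, "ay": 0, "az": 0, "claw": 1}, {"dx": 0, "dy": 0, "dz": -0.003, "ax": 0, "ay": 0, "az": 0, "claw": 0.5}, {"dx": 0, "dy": 0, "dz": -0.003, "ax": 0, "ay": 0, "az": 0, "claw": 0.5}, {"dx": 0, "dy": 0, "dz": -0.003, "ax": 0, "ay": 0, "az": 0, "claw": 0.5}, {"dx": 0, "dy": 0, "dz": -0.003, "ax": 0, "ay": 0, "az": 0, "claw": 0.5}]'

```text
t: 8.2
eef_pos: [0.6034, 0.0403, 0.0756]
tool_rot: [-0.563, 1.57, -2.134]
ft_force: [-0.1, 0.2, -0.3]
opening: 0.0327
```

Call:
play_rows --commands '[{"dx": 0, "dy": 0, "dz": 0.15, "ax": 0, "ay": 0, "az": 0, "claw": 0.5}, {"dx": 0, "dy": 0, "dz": 0.3, "ax": 0, "ay": 0, "az": 0.03, "claw": 0.5}, {"dx": -0.06, "dy": -0.12, "dz": 0.42, "ax": 0, "ay": 0, "az": 0.07, "claw": 0.35}, {"dx": -0.14, "dy": -0.26, "dz": 0.48, "ax": 0, "ay": 0, "az": 0.11, "claw": 0.3}, {"dx": -0.22, "dy": -0.4, "dz": 0.48, "ax": 0, "ay": 0, "az": 0.15, "claw": 0.3}]'

```text
t: 8.62
eef_pos: [0.5552, -0.0503, 0.1986]
tool_rot: [0.912, 1.565, -0.206]
ft_force: [0.9, -1.5, -0.6]
opening: 0.0553
```

```bash
python3 look.py 5 side; python3 - <<'E'
from h import *
plan(.43,-.26,.2,73.5)
E
```

```text
t 8.67 pos [ 0.5515 -0.0596  0.1971] jaw 26.3 tilt(xy of tool x) [ 0.0011 -0.0056] F [-0.1 -6.  -1.2] open 0.0575 q7 0.38 q1 0.52
shift m [-0.1215 -0.2004  0.0029] share [-0.486 -0.802  0.012] turn [0.0015 0.0011 0.262 ] deg 47.2 rows 7.0
```

View pics/side5.png

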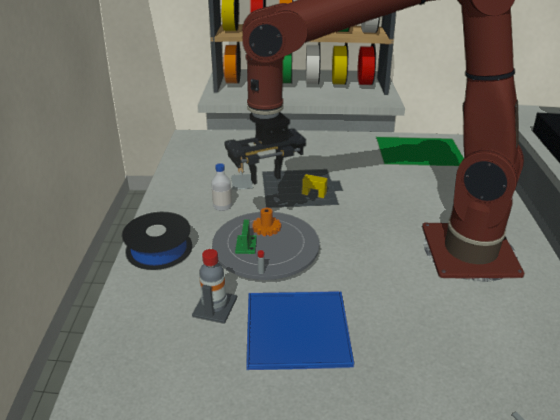

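The bracket stands at about (245,238). The bridge at (316,186) looks slightly changed, so I'll check it with the wrist camera.

Call:
play_rows --commands '[{"dx": -0.1, "dy": -0.16, "dz": 0, "ax": 0.001, "ay": 0.001, "az": 0.04, "claw": 0.3}, {"dx": -0.19, "dy": -0.31, "dz": 0, "ax": 0.001, "ay": 0.001, "az": 0.08, "claw": 0.3}, {"dx": -0.28, "dy": -0.46, "dz": 0, "ax": 0.001, "ay": 0.001, "az": 0.12, "claw": 0.3}, {"dx": -0.36, "dy": -0.6, "dz": 0, "ax": 0.001, "ay": 0.001, "az": 0.15, "claw": 0.3}, {"dx": -0.38, "dy": -0.7, "dz": 0, "ax": 0.001, "ay": 0.001, "az": 0.18, "claw": 0.3}]'

```text
t: 9.08
eef_pos: [0.4662, -0.21, 0.1971]
tool_rot: [-1.031, 1.568, -1.61]
ft_force: [1.4, -0.4, 0.5]
opening: 0.0609
```

```bash
python3 look.py 6 wrist; python3 - <<'E'
from h import *
plan(.421,-.275,.1,73.5)
E
```

```text
t 9.13 pos [ 0.463  -0.2182  0.1968] jaw 57.3 tilt(xy of tool x) [-0.002  -0.0054] F [-1.6 -7.2 -0. ] open 0.0609 q7 1.30 q1 0.81
shift m [-0.042  -0.0568 -0.0968] share [-0.168 -0.227 -0.387] turn [ 0.0018 -0.0004  0.0902] deg 16.2 rows 3.0
```

View pics/wrist6.png

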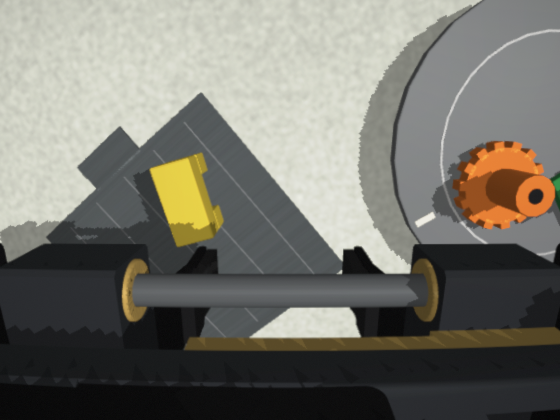

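```bash
python3 - <<'E'
from h import *
W=wcal(6); im=np.load("pics/wrist6.npy")
h=hsv(im); m=cv2.inRange(h,np.array((22,150,40)),np.array((33,255,255)))
c=max(cv2.findContours(m,0,2)[0],key=cv2.contourArea); print(cv2.approxPolyDP(c,3,True)[:,0].tolist())
q=onz(W,[(150,169),(193,156),(213,235),(178,247)],.057); print(q.round(4),q.mean(0)); e=(q[2]+q[3]-q[0]-q[1])/2; print(np.degrees(np.arctan2(e[1],e[0])),np.linalg.norm(e[:2]))
cv2.imwrite("pics/w6c.png",cv2.resize(im[130:270,120:260],None,fx=4,fy=4,interpolation=cv2.INTER_CUBIC)[:,:,::-1])
E
```

```text
[[201, 153], [150, 169], [177, 246], [212, 237], [222, 222], [218, 206], [210, 205], [201, 173], [206, 168]]
[[ 0.3808 -0.2788  0.057 ]
 [ 0.3917 -0.2436  0.057 ]
 [ 0.4535 -0.2686  0.057 ]
 [ 0.4459 -0.2998  0.057 ]] [ 0.41799572 -0.27269393  0.057     ]
-19.863141486848814 0.0674810023382404
```

View pics/w6c.png

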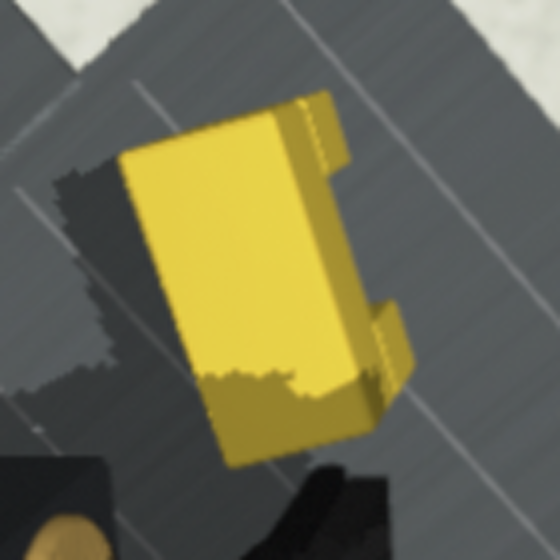

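```bash
python3 - <<'E'
from h import *
W=wcal(6)
q=onz(W,[(150,168.7),(188.7,158),(213,237.5),(177,247)],.057); print(q.round(4),q.mean(0)); e=(q[2]+q[3]-q[0]-q[1])/2; a=np.degrees(np.arctan2(e[1],e[0]));print(a)
plan(.418,-.274,.042,72.5)
E
```

```text
[[ 0.3806 -0.2787  0.057 ]
 [ 0.3911 -0.2474  0.057 ]
 [ 0.4553 -0.2698  0.057 ]
 [ 0.4455 -0.3005  0.057 ]] [ 0.41811888 -0.27410779  0.057     ]
-18.909052385482504
t 9.13 pos [ 0.463  -0.2182  0.1968] jaw 57.3 tilt(xy of tool x) [-0.002  -0.0054] F [-1.6 -7.2 -0. ] open 0.0609 q7 1.30 q1 0.81
shift m [-0.045  -0.0558 -0.1548] share [-0.18  -0.223 -0.619] turn [ 0.0018 -0.0004  0.0847] deg 15.2 rows 5.0
```

Call:
play_rows --commands '[{"dx": -0.1, "dy": -0.13, "dz": 0, "ax": 0.002, "ay": 0, "az": 0.04, "claw": 0.3}, {"dx": -0.177, "dy": -0.224, "dz": -0.1, "ax": 0.002, "ay": 0, "az": 0.08, "claw": 0.3}, {"dx": -0.177, "dy": -0.224, "dz": -0.24, "ax": 0.002, "ay": 0, "az": 0.082, "claw": 0.3}, {"dx": -0.177, "dy": -0.224, "dz": -0.36, "ax": 0.002, "ay": 0, "az": 0.082, "claw": 0.3}, {"dx": -0.177, "dy": -0.224, "dz": -0.45, "ax": 0.002, "ay": 0, "az": 0.082, "claw": 0.3}]'

```text
t: 9.55
eef_pos: [0.417, -0.2746, 0.0817]
tool_rot: [3.045, 1.567, 2.727]
ft_force: [0.8, 0.5, 0.4]
opening: 0.061
```

```bash
python3 - <<'E'
from h import *
plan(.419,-.2745,.042,72)
E
```

```text
t 9.55 pos [ 0.417  -0.2746  0.0817] jaw 71.8 tilt(xy of tool x) [-0.0033  0.0015] F [0.8 0.5 0.4] open 0.0610 q7 1.65 q1 0.89
shift m [ 0.002   0.0001 -0.0397] share [ 0.008  0.    -0.159] turn [-0.0005 -0.0011  0.0011] deg 0.2 rows 1.0
```

Call:
play_rows --commands '[{"dx": 0.008, "dy": 0, "dz": -0.1, "ax": 0, "ay": -0.001, "az": 0, "claw": 0.3}, {"dx": 0.008, "dy": 0, "dz": -0.15, "ax": 0, "ay": -0.001, "az": 0, "claw": 0.3}, {"dx": 0.008, "dy": 0, "dz": -0.16, "ax": 0, "ay": -0.001, "az": 0, "claw": 0.4}, {"dx": 0.008, "dy": 0, "dz": -0.16, "ax": 0, "ay": -0.001, "az": 0, "claw": 1}, {"dx": 0.008, "dy": 0, "dz": -0.16, "ax": 0, "ay": -0.001, "az": 0, "claw": 1}]'

```text
t: 9.97
eef_pos: [0.4197, -0.2747, 0.0425]
tool_rot: [1.315, 1.57, 0.997]
ft_force: [-0.7, 0.5, -0.2]
opening: 0.0483
```

Call:
play_rows --commands '[{"dx": 0, "dy": 0, "dz": 0, "ax": 0, "ay": 0, "az": 0, "claw": 1}, {"dx": 0, "dy": 0, "dz": 0, "ax": 0, "ay": 0, "az": 0, "claw": 1}, {"dx": 0, "dy": 0, "dz": 0, "ax": 0, "ay": 0, "az": 0, "claw": 1}, {"dx": 0, "dy": 0, "dz": 0, "ax": 0, "ay": 0, "az": 0, "claw": 1}]'

```text
t: 10.3
eef_pos: [0.4206, -0.2752, 0.0437]
tool_rot: [0.154, 1.568, -0.164]
ft_force: [0.3, 0.1, 6.5]
opening: 0.0337
```

Call:
play_rows --commands '[{"dx": 0, "dy": 0, "dz": 0.12, "ax": 0, "ay": 0, "az": 0, "claw": 1}, {"dx": 0, "dy": 0, "dz": 0.27, "ax": 0, "ay": 0, "az": 0, "claw": 1}, {"dx": 0, "dy": 0.05, "dz": 0.41, "ax": 0, "ay": 0, "az": -0.03, "claw": 1}, {"dx": 0.04, "dy": 0.17, "dz": 0.5, "ax": 0, "ay": 0, "az": -0.06, "claw": 1}, {"dx": 0.09, "dy": 0.32, "dz": 0.52, "ax": 0, "ay": 0, "az": -0.1, "claw": 1}]'

```text
t: 10.72
eef_pos: [0.4437, -0.2002, 0.1781]
tool_rot: [0.059, 1.561, -0.57]
ft_force: [1.9, 0.4, -0.0]
opening: 0.0334
```

Call:
play_rows --commands '[{"dx": 0.05, "dy": 0.15, "dz": 0, "ax": 0, "ay": 0, "az": -0.04, "claw": 1}, {"dx": 0.1, "dy": 0.3, "dz": 0, "ax": 0, "ay": 0, "az": -0.08, "claw": 1}, {"dx": 0.15, "dy": 0.45, "dz": 0, "ax": 0, "ay": 0, "az": -0.12, "claw": 1}, {"dx": 0.19, "dy": 0.6, "dz": 0, "ax": 0, "ay": 0, "az": -0.16, "claw": 1}, {"dx": 0.21, "dy": 0.7, "dz": 0, "ax": 0, "ay": 0, "az": -0.19, "claw": 1}]'

```text
t: 11.13
eef_pos: [0.495, -0.0316, 0.1786]
tool_rot: [0.108, 1.56, -1.048]
ft_force: [0.4, 0.0, -1.0]
opening: 0.0337
```

```bash
python3 - <<'E'
from h import *
plan(.5035,.0405,.11,0)
E
```

```text
t 11.13 pos [ 0.495  -0.0316  0.1786] jaw 23.8 tilt(xy of tool x) [ 0.0054 -0.0093] F [ 0.4  0.  -1. ] open 0.0337 q7 0.32 q1 0.57
shift m [ 0.0085  0.0721 -0.0686] share [ 0.034  0.288 -0.275] turn [ 0.0033  0.0011 -0.1323] deg -23.8 rows 4.0
```

Call:
play_rows --commands '[{"dx": 0.034, "dy": 0.12, "dz": 0, "ax": 0.003, "ay": 0.001, "az": -0.04, "claw": 1}, {"dx": 0.034, "dy": 0.22, "dz": -0.02, "ax": 0.003, "ay": 0.001, "az": -0.08, "claw": 1}, {"dx": 0.034, "dy": 0.27, "dz": -0.1, "ax": 0.003, "ay": 0.001, "az": -0.12, "claw": 1}, {"dx": 0.034, "dy": 0.288, "dz": -0.2, "ax": 0.003, "ay": 0.001, "az": -0.132, "claw": 1}, {"dx": 0.034, "dy": 0.288, "dz": -0.26, "ax": 0.003, "ay": 0.001, "az": -0.132, "claw": 1}]'

```text
t: 11.55
eef_pos: [0.5027, 0.0423, 0.1122]
tool_rot: [-0.778, 1.57, -2.349]
ft_force: [-1.3, 0.1, -1.0]
opening: 0.0341
```

```bash
python3 - <<'E'
from h import *
plan(.5035,.0405,.0755,0)
E
```

```text
t 11.55 pos [0.5027 0.0423 0.1122] jaw -0.0 tilt(xy of tool x) [-0.0006 -0.0006] F [-1.3  0.1 -1. ] open 0.0341 q7 -0.30 q1 0.42
shift m [ 0.0008 -0.0018 -0.0367] share [ 0.003 -0.007 -0.147] turn [ 0.0002 -0.0002  0.0001] deg 0.0 rows 1.0
```

Call:
play_rows --commands '[{"dx": 0.003, "dy": -0.007, "dz": -0.06, "ax": 0, "ay": 0, "az": 0, "claw": 1}, {"dx": 0.003, "dy": -0.007, "dz": -0.11, "ax": 0, "ay": 0, "az": 0, "claw": 1}, {"dx": 0.003, "dy": -0.007, "dz": -0.137, "ax": 0, "ay": 0, "az": 0, "claw": 1}, {"dx": 0.003, "dy": -0.007, "dz": -0.146, "ax": 0, "ay": 0, "az": 0, "claw": 1}, {"dx": 0.003, "dy": -0.007, "dz": -0.15, "ax": 0, "ay": 0, "az": 0, "claw": 1}]'

```text
t: 11.97
eef_pos: [0.5028, 0.0404, 0.0757]
tool_rot: [-1.014, 1.568, -2.585]
ft_force: [-12.2, -0.9, 25.0]
opening: 0.0339
```

Call:
play_rows --commands '[{"dx": 0, "dy": 0, "dz": -0.003, "ax": 0, "ay": 0, "az": 0, "claw": 1}, {"dx": 0, "dy": 0, "dz": -0.003, "ax": 0, "ay": 0, "az": 0, "claw": 0.3}, {"dx": 0, "dy": 0, "dz": -0.003, "ax": 0, "ay": 0, "az": 0, "claw": 0.3}, {"dx": 0, "dy": 0, "dz": -0.003, "ax": 0, "ay": 0, "az": 0, "claw": 0.3}, {"dx": 0, "dy": 0, "dz": -0.003, "ax": 0, "ay": 0, "az": 0, "claw": 0.3}]'

```text
t: 12.38
eef_pos: [0.503, 0.0403, 0.0751]
tool_rot: [-0.936, 1.568, -2.508]
ft_force: [0.4, -0.5, 0.2]
opening: 0.0526
```

Call:
play_rows --commands '[{"dx": 0, "dy": 0, "dz": 0.15, "ax": 0, "ay": 0, "az": 0, "claw": 0.3}, {"dx": 0, "dy": 0, "dz": 0.3, "ax": 0, "ay": 0, "az": 0, "claw": 0.5}, {"dx": 0, "dy": 0, "dz": 0.46, "ax": 0, "ay": 0, "az": 0, "claw": 1}, {"dx": 0.08, "dy": 0.05, "dz": 0.6, "ax": 0, "ay": 0, "az": 0, "claw": 1}, {"dx": 0.18, "dy": 0.1, "dz": 0.7, "ax": 0, "ay": 0, "az": 0, "claw": 1}]'

```text
t: 12.8
eef_pos: [0.5484, 0.0649, 0.2542]
tool_rot: [0.493, 1.567, -1.08]
ft_force: [2.0, 0.7, -0.3]
opening: 0.0417
```

Call:
play_rows --commands '[{"dx": 0.12, "dy": 0.05, "dz": 0.04, "ax": 0, "ay": 0, "az": 0, "claw": 1}, {"dx": 0.24, "dy": 0.1, "dz": 0.05, "ax": 0, "ay": 0, "az": 0, "claw": 1}, {"dx": 0.34, "dy": 0.17, "dz": 0.05, "ax": 0, "ay": 0, "az": 0, "claw": 1}, {"dx": 0.42, "dy": 0.22, "dz": 0.05, "ax": 0, "ay": 0, "az": 0, "claw": 1}, {"dx": 0.45, "dy": 0.25, "dz": 0.05, "ax": 0, "ay": 0, "az": 0, "claw": 1}]'

```text
t: 13.22
eef_pos: [0.6626, 0.1288, 0.2655]
tool_rot: [0.37, 1.569, -1.203]
ft_force: [-1.0, 0.8, -0.3]
opening: 0.0087
```

```bash
python3 look.py 7 wrist side; python3 - <<'E'
from h import *
plan(.6605,.230,.2,0)
E
```

```text
t 13.32 pos [0.661  0.1291 0.2657] jaw -0.0 tilt(xy of tool x) [ 0.0001 -0.0019] F [-0.1  0.8 -0.1] open 0.0035 q7 -0.44 q1 0.21
shift m [-0.0005  0.1009 -0.0657] share [-0.002  0.403 -0.263] turn [0.0006 0.     0.0001] deg 0.0 rows 3.0
```

View pics/wrist7.png

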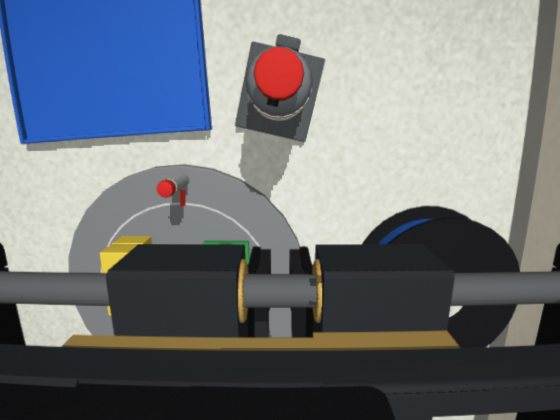

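View pics/side7.png

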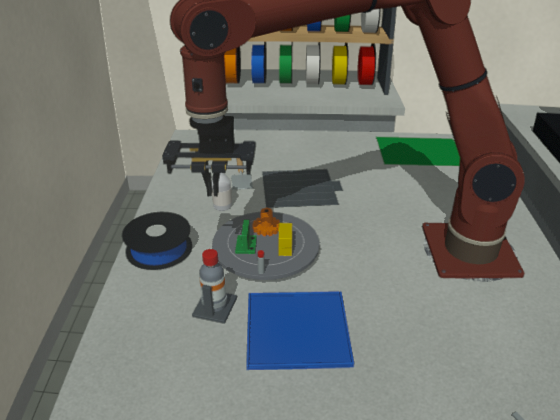

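All three parts stand on the disc. In the wrist view the cap is centred at about (278,73) and the knob top is at (166,188).

```bash
python3 - <<'E'
from h import *
W=wcal(7); im=np.load("pics/wrist7.npy")
for s,p in blobs(red(im),30): print(list(map(int,s)),p)
print("cap",onz(W,[(278.5,73)],.16),"knob",onz(W,[(166,188)],.097))
print("tray",onz(W,[(23,143),(211,131)],.014))
E
```

```text
[254, 48, 49, 50, 1929] [278.4  72.7]
[157, 180, 18, 17, 214] [165.4 188.1]
[180, 190, 5, 15, 63] [182.1 196.6]
cap [[0.66186296 0.22977587 0.16      ]] knob [[0.56131168 0.14209165 0.097     ]]
tray [[0.37228161 0.18054797 0.014     ]
 [0.58836315 0.18991688 0.014     ]]
```

Call:
play_rows --commands '[{"dx": 0, "dy": 0.13, "dz": 0, "ax": 0, "ay": 0, "az": 0, "claw": 1}, {"dx": 0, "dy": 0.26, "dz": -0.04, "ax": 0, "ay": 0, "az": 0, "claw": 1}, {"dx": 0, "dy": 0.36, "dz": -0.1, "ax": 0, "ay": 0, "az": 0, "claw": 1}, {"dx": 0, "dy": 0.402, "dz": -0.18, "ax": 0, "ay": 0, "az": 0, "claw": 1}, {"dx": 0, "dy": 0.402, "dz": -0.24, "ax": 0, "ay": 0, "az": 0, "claw": 1}]'

```text
t: 13.73
eef_pos: [0.6587, 0.2329, 0.205]
tool_rot: [-0.719, 1.57, -2.286]
ft_force: [-0.4, -0.2, 0.2]
opening: 0.0005
```

```bash
python3 - <<'E'
from h import *
plan(.661,.2298,.179,0)
E
```

```text
t 13.73 pos [0.6587 0.2329 0.205 ] jaw 0.2 tilt(xy of tool x) [-0.0007 -0.0008] F [-0.4 -0.2  0.2] open 0.0005 q7 -0.61 q1 0.05
shift m [ 0.0023 -0.0031 -0.026 ] share [ 0.009 -0.012 -0.104] turn [ 0.0002 -0.0002 -0.0014] deg -0.2 rows 1.0
```

Call:
play_rows --commands '[{"dx": 0.009, "dy": -0.012, "dz": -0.05, "ax": 0, "ay": 0, "az": 0, "claw": 1}, {"dx": 0.009, "dy": -0.012, "dz": -0.09, "ax": 0, "ay": 0, "az": 0, "claw": 1}, {"dx": 0.009, "dy": -0.012, "dz": -0.09, "ax": 0, "ay": 0, "az": 0, "claw": 1}]'

```text
t: 13.98
eef_pos: [0.6602, 0.2277, 0.1804]
tool_rot: [-0.854, 1.567, -2.422]
ft_force: [-0.4, 0.0, -0.1]
opening: 0.0005
```

Call:
play_rows --commands '[{"dx": 0, "dy": 0, "dz": -0.02, "ax": 0, "ay": 0, "az": 0, "claw": 1}, {"dx": 0, "dy": 0, "dz": -0.03, "ax": 0, "ay": 0, "az": 0, "claw": 1}, {"dx": 0, "dy": 0, "dz": -0.036, "ax": 0, "ay": 0, "az": 0, "claw": 1}]'

```text
t: 14.23
eef_pos: [0.6608, 0.2271, 0.1725]
tool_rot: [-0.52, 1.568, -2.089]
ft_force: [-1.2, -1.6, 5.4]
opening: 0.0004
```

Call:
play_rows --commands '[{"dx": 0, "dy": 0.004, "dz": -0.01, "ax": 0, "ay": 0, "az": 0, "claw": 1}, {"dx": 0, "dy": 0.004, "dz": -0.01, "ax": 0, "ay": 0, "az": 0, "claw": 1}]'

```text
t: 14.4
eef_pos: [0.6611, 0.2273, 0.1714]
tool_rot: [-0.182, 1.567, -1.752]
ft_force: [-2.5, -2.8, 6.2]
opening: 0.0005
```

Call:
play_rows --commands '[{"dx": 0, "dy": 0, "dz": -0.008, "ax": 0, "ay": 0, "az": 0, "claw": 1}, {"dx": 0, "dy": 0, "dz": -0.008, "ax": 0, "ay": 0, "az": 0, "claw": 1}]'

```text
t: 14.57
eef_pos: [0.6611, 0.2273, 0.1712]
tool_rot: [0.068, 1.567, -1.502]
ft_force: [-3.8, -0.5, 9.3]
opening: 0.0007
```

Call:
play_rows --commands '[{"dx": 0, "dy": 0, "dz": -0.01, "ax": 0, "ay": 0, "az": 0, "claw": 1}, {"dx": 0, "dy": 0, "dz": -0.01, "ax": 0, "ay": 0, "az": 0, "claw": 1}, {"dx": 0, "dy": 0, "dz": -0.01, "ax": 0, "ay": 0, "az": 0, "claw": 1}, {"dx": 0, "dy": 0, "dz": -0.01, "ax": 0, "ay": 0, "az": 0, "claw": 1}, {"dx": 0, "dy": 0, "dz": -0.01, "ax": 0, "ay": 0, "az": 0, "claw": 1}]'

```text
t: 14.98
eef_pos: [0.6611, 0.2273, 0.1712]
tool_rot: [0.413, 1.567, -1.157]
ft_force: [-6.1, -1.8, 12.5]
opening: 0.0007
```

Call:
play_rows --commands '[{"dx": 0, "dy": 0, "dz": 0.08, "ax": 0, "ay": 0, "az": 0, "claw": 1}, {"dx": 0, "dy": 0, "dz": 0.18, "ax": 0, "ay": 0, "az": 0, "claw": 1}, {"dx": 0, "dy": 0, "dz": 0.24, "ax": 0, "ay": 0, "az": 0, "claw": 1}, {"dx": 0, "dy": 0, "dz": 0.26, "ax": 0, "ay": 0, "az": 0, "claw": 1}]'

```text
t: 15.32
eef_pos: [0.6621, 0.2277, 0.2398]
tool_rot: [1.215, 1.565, -0.356]
ft_force: [0.7, 0.7, 0.6]
opening: 0.0005
```

```bash
python3 look.py 8 side scene; python3 - <<'E'
from h import *
plan(.561,.141,.2,0)
E
```

```text
t 15.42 pos [0.6615 0.2274 0.2372] jaw -0.0 tilt(xy of tool x) [ 0.0035 -0.0032] F [ 0.5 -0.8 -0.6] open 0.0001 q7 -0.60 q1 0.05
shift m [-0.1005 -0.0864 -0.0372] share [-0.402 -0.346 -0.149] turn [0.001  0.0011 0.    ] deg 0.0 rows 4.0
```

View pics/side8.png

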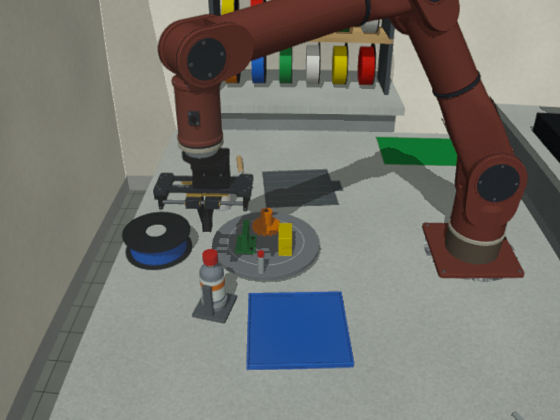

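View pics/scene8.png

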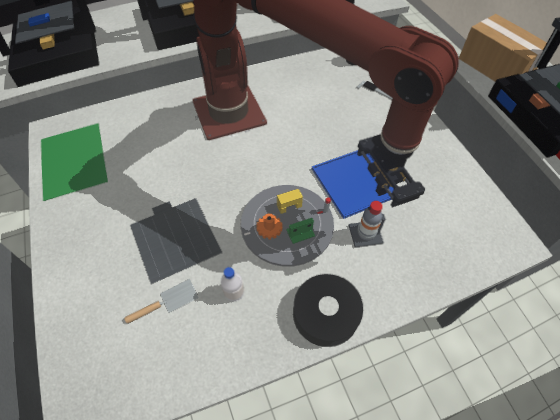

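Call:
play_rows --commands '[{"dx": -0.1, "dy": -0.08, "dz": 0, "ax": 0, "ay": 0, "az": 0, "claw": 0.5}, {"dx": -0.2, "dy": -0.17, "dz": 0, "ax": 0, "ay": 0, "az": 0, "claw": 0.5}, {"dx": -0.3, "dy": -0.26, "dz": 0, "ax": 0, "ay": 0, "az": 0, "claw": 0.5}, {"dx": -0.38, "dy": -0.33, "dz": -0.06, "ax": 0, "ay": 0, "az": 0, "claw": 0.5}, {"dx": -0.402, "dy": -0.346, "dz": -0.15, "ax": 0, "ay": 0, "az": 0, "claw": 0.5}]'

```text
t: 15.83
eef_pos: [0.5595, 0.1375, 0.1998]
tool_rot: [0.711, 1.563, -0.863]
ft_force: [1.7, 0.9, -0.9]
opening: 0.0262
```

```bash
python3 look.py 9 wrist; python3 - <<'E'
from h import *
plan(.561,.141,.082,0)
E
```

```text
t 15.88 pos [0.5574 0.1368 0.1943] jaw -0.2 tilt(xy of tool x) [-0.0019 -0.0068] F [-1.6 -1.4 -4. ] open 0.0302 q7 -0.48 q1 0.27
shift m [ 0.0036  0.0042 -0.1123] share [ 0.014  0.017 -0.449] turn [ 0.0022 -0.0006  0.001 ] deg 0.2 rows 3.0
```

View pics/wrist9.png

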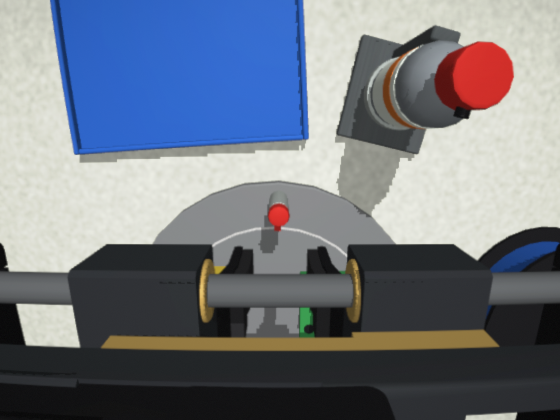

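```bash
python3 - <<'E'
from h import *
W=wcal(9); im=np.load("pics/wrist9.npy")
for s,p in blobs(red(im),30): print(list(map(int,s)),p, onz(W,[p],.097), onz(W,[p],.16))
q=onz(W,[(77.5,152.5),(307,138)],.014); print(q)
E
```

```text
[445, 43, 68, 66, 3253] [480.7  74.1] [[0.69441764 0.2390231  0.097     ]] [[0.65953765 0.23049274 0.16      ]]
[269, 205, 20, 25, 362] [278.2 215.5] [[0.55871749 0.14185371 0.097     ]] [[0.55870218 0.15828854 0.16      ]]
[[0.3720525  0.181573   0.014     ]
 [0.58504869 0.19255041 0.014     ]]
```

Call:
play_rows --commands '[{"dx": 0.009, "dy": 0.017, "dz": -0.1, "ax": 0.002, "ay": 0, "az": 0, "claw": 0.5}, {"dx": 0.009, "dy": 0.017, "dz": -0.22, "ax": 0.002, "ay": 0, "az": 0, "claw": 0.5}, {"dx": 0.009, "dy": 0.017, "dz": -0.33, "ax": 0.002, "ay": 0, "az": 0, "claw": 0.5}, {"dx": 0.009, "dy": 0.017, "dz": -0.42, "ax": 0.002, "ay": 0, "az": 0, "claw": 0.5}, {"dx": 0.009, "dy": 0.017, "dz": -0.449, "ax": 0.002, "ay": 0, "az": 0, "claw": 0.5}]'

```text
t: 16.3
eef_pos: [0.5573, 0.1405, 0.0777]
tool_rot: [-1.405, 1.562, -2.978]
ft_force: [-0.5, -0.2, -0.6]
opening: 0.0432
```

Call:
play_rows --commands '[{"dx": 0, "dy": 0, "dz": 0, "ax": 0, "ay": 0, "az": 0, "claw": 1}, {"dx": 0, "dy": 0, "dz": 0, "ax": 0, "ay": 0, "az": 0, "claw": 1}, {"dx": 0, "dy": 0, "dz": 0, "ax": 0, "ay": 0, "az": 0, "claw": 1}, {"dx": 0, "dy": 0, "dz": 0, "ax": 0, "ay": 0, "az": 0, "claw": 1}, {"dx": 0, "dy": 0, "dz": 0, "ax": 0, "ay": 0, "az": 0, "claw": 1}]'

```text
t: 16.72
eef_pos: [0.5581, 0.1408, 0.079]
tool_rot: [-1.394, 1.564, -2.967]
ft_force: [-0.1, -0.2, 0.0]
opening: 0.0179
```

```bash
python3 - <<'E'
from h import *
plan()
p=np.array(r.get_state()["eef_pos"])[:2]; C=np.array([.5535,.0155]); print(np.linalg.norm(p-C), np.degrees(np.arctan2(*(p-C)[::-1])))
E
```

```text
t 16.72 pos [0.5581 0.1408 0.079 ] jaw -0.2 tilt(xy of tool x) [-0.0063 -0.0011] F [-0.1 -0.2  0. ] open 0.0179 q7 -0.55 q1 0.23
0.12539352990082744 87.8894805235229
```

```bash
cat > arc.py <<'E'
import sys
from h import *
plan()
p=np.array(r.get_state()["eef_pos"]); C=np.array([.5535,.0155])
th=np.degrees(np.arctan2(*(p[:2]-C)[::-1])); print("th",th,"r",np.linalg.norm(p[:2]-C))
for a in map(float,sys.argv[1:]):
    t=np.radians(th+a); q=C+.1253*np.array([np.cos(t),np.sin(t)]); print(a,((q-p[:2])/.25).round(3))
E
python3 arc.py 4 12 22 32 42 | tail -6
```

```text
th 87.8894805235229 r 0.12539352990082744
4.0 [-0.035 -0.   ]
12.0 [-0.105 -0.007]
22.0 [-0.189 -0.03 ]
32.0 [-0.268 -0.067]
42.0 [-0.34  -0.117]
```

Call:
play_rows --commands '[{"dx": 0, "dy": 0, "dz": 0.004, "ax": 0, "ay": 0, "az": 0, "claw": 1}, {"dx": -0.035, "dy": 0, "dz": 0.006, "ax": 0, "ay": -0.002, "az": 0, "claw": 1}, {"dx": -0.105, "dy": -0.007, "dz": 0.006, "ax": 0, "ay": -0.002, "az": 0, "claw": 1}, {"dx": -0.189, "dy": -0.03, "dz": 0.006, "ax": 0, "ay": -0.002, "az": 0, "claw": 1}, {"dx": -0.268, "dy": -0.067, "dz": 0.006, "ax": 0, "ay": -0.002, "az": 0, "claw": 1}]'

```text
t: 17.13
eef_pos: [0.4903, 0.1247, 0.0799]
tool_rot: [1.032, 1.57, -0.54]
ft_force: [4.2, 2.1, -9.2]
opening: 0.0148
```

```bash
python3 arc.py 10 20 30 40 50
```

```text
t 17.13 pos [0.4903 0.1247 0.0799] jaw -0.1 tilt(xy of tool x) [ 0.0003 -0.0002] F [ 4.2  2.1 -9.2] open 0.0148 q7 -0.51 q1 0.30
th 120.0691070287849 r 0.1262341432565138
10.0 [-0.07  -0.053]
20.0 [-0.131 -0.115]
30.0 [-0.181 -0.187]
40.0 [-0.218 -0.266]
50.0 [-0.241 -0.351]
```

Call:
play_rows --commands '[{"dx": -0.07, "dy": -0.053, "dz": -0.003, "ax": 0, "ay": 0, "az": 0, "claw": 1}, {"dx": -0.131, "dy": -0.115, "dz": -0.004, "ax": 0, "ay": 0, "az": 0, "claw": 1}, {"dx": -0.181, "dy": -0.187, "dz": -0.004, "ax": 0, "ay": 0, "az": 0, "claw": 1}, {"dx": -0.218, "dy": -0.266, "dz": -0.004, "ax": 0, "ay": 0, "az": 0, "claw": 1}, {"dx": -0.241, "dy": -0.351, "dz": -0.004, "ax": 0, "ay": 0, "az": 0, "claw": 1}]'

```text
t: 17.55
eef_pos: [0.4306, 0.0378, 0.0803]
tool_rot: [1.66, 1.567, 0.09]
ft_force: [8.2, 3.4, -5.0]
opening: 0.0151
```

```bash
python3 arc.py 10 20 30 40 50
```

```text
t 17.55 pos [0.4306 0.0378 0.0803] jaw 0.1 tilt(xy of tool x) [0.0041 0.0004] F [ 8.2  3.4 -5. ] open 0.0151 q7 -0.25 q1 0.49
th 169.7314055016409 r 0.1249159849475428
10.0 [-0.01  -0.087]
20.0 [-0.002 -0.174]
30.0 [ 0.02  -0.258]
40.0 [ 0.056 -0.338]
50.0 [ 0.106 -0.409]
```

Call:
play_rows --commands '[{"dx": -0.008, "dy": -0.087, "dz": -0.004, "ax": 0, "ay": 0, "az": 0, "claw": 1}, {"dx": -0.001, "dy": -0.174, "dz": -0.005, "ax": 0, "ay": 0, "az": 0, "claw": 1}, {"dx": 0.02, "dy": -0.258, "dz": -0.005, "ax": 0, "ay": 0, "az": 0, "claw": 1}, {"dx": 0.056, "dy": -0.338, "dz": -0.005, "ax": 0, "ay": 0, "az": 0, "claw": 1}, {"dx": 0.106, "dy": -0.409, "dz": -0.005, "ax": 0, "ay": 0, "az": 0, "claw": 1}]'

```text
t: 17.97
eef_pos: [0.4574, -0.0658, 0.0805]
tool_rot: [1.338, 1.565, -0.231]
ft_force: [-1.7, 3.2, 8.9]
opening: 0.0155
```

```bash
python3 arc.py 10 20 30 35 40 45 48 49
```

```text
t 17.97 pos [ 0.4574 -0.0658  0.0805] jaw 0.1 tilt(xy of tool x) [ 0.0052 -0.0012] F [-1.7  3.2  8.9] open 0.0155 q7 -0.04 q1 0.61
th -139.74605654853553 r 0.12586792895937843
10.0 [ 0.064 -0.06 ]
20.0 [ 0.136 -0.11 ]
30.0 [ 0.215 -0.146]
35.0 [ 0.257 -0.159]
40.0 [ 0.299 -0.169]
45.0 [ 0.343 -0.174]
48.0 [ 0.369 -0.176]
49.0 [ 0.378 -0.176]
```

Call:
play_rows --commands '[{"dx": 0.064, "dy": -0.06, "dz": -0.002, "ax": 0, "ay": 0.001, "az": 0, "claw": 1}, {"dx": 0.136, "dy": -0.11, "dz": -0.003, "ax": 0, "ay": 0.001, "az": 0, "claw": 1}, {"dx": 0.215, "dy": -0.146, "dz": -0.003, "ax": 0, "ay": 0.001, "az": 0, "claw": 1}, {"dx": 0.28, "dy": -0.166, "dz": -0.003, "ax": 0, "ay": 0.001, "az": 0, "claw": 1}, {"dx": 0.33, "dy": -0.173, "dz": -0.003, "ax": 0, "ay": 0.001, "az": 0, "claw": 1}]'

```text
t: 18.38
eef_pos: [0.5412, -0.111, 0.0806]
tool_rot: [0.801, 1.567, -0.769]
ft_force: [-2.6, -2.7, 5.8]
opening: 0.0153
```

```bash
python3 arc.py 2 4 6 8
```

```text
t 18.38 pos [ 0.5412 -0.111   0.0806] jaw 0.0 tilt(xy of tool x) [ 0.0028 -0.0027] F [-2.6 -2.7  5.8] open 0.0153 q7 -0.04 q1 0.58
th -95.56569736981362 r 0.12706474513841481
2.0 [0.018 0.006]
4.0 [0.036 0.005]
6.0 [0.053 0.005]
8.0 [0.071 0.005]
```

Call:
play_rows --commands '[{"dx": 0.02, "dy": 0.003, "dz": 0, "ax": 0, "ay": 0, "az": 0, "claw": 1}, {"dx": 0.032, "dy": 0.003, "dz": 0, "ax": 0, "ay": 0, "az": 0, "claw": 1}, {"dx": 0.032, "dy": 0.003, "dz": 0, "ax": 0, "ay": 0, "az": 0, "claw": 1}]'

```text
t: 18.63
eef_pos: [0.5487, -0.1111, 0.0807]
tool_rot: [0.373, 1.567, -1.198]
ft_force: [-1.1, -4.4, -2.1]
opening: 0.0152
```

Call:
play_rows --commands '[{"dx": 0, "dy": 0, "dz": 0, "ax": 0, "ay": 0, "az": 0, "claw": 0.5}, {"dx": 0, "dy": 0, "dz": 0, "ax": 0, "ay": 0, "az": 0, "claw": 0.5}, {"dx": 0, "dy": 0, "dz": 0, "ax": 0, "ay": 0, "az": 0, "claw": 0.5}, {"dx": 0, "dy": 0, "dz": 0, "ax": 0, "ay": 0, "az": 0, "claw": 0.5}, {"dx": 0, "dy": 0, "dz": 0, "ax": 0, "ay": 0, "az": 0, "claw": 0.5}]'

```text
t: 19.05
eef_pos: [0.5487, -0.1108, 0.081]
tool_rot: [0.474, 1.566, -1.096]
ft_force: [-0.3, 0.3, 0.2]
opening: 0.0394
```

Call:
play_rows --commands '[{"dx": 0, "dy": 0, "dz": 0.14, "ax": 0, "ay": 0, "az": 0, "claw": 0.5}, {"dx": 0, "dy": 0, "dz": 0.3, "ax": 0, "ay": 0, "az": 0, "claw": 0.5}, {"dx": 0, "dy": 0, "dz": 0.46, "ax": 0, "ay": 0, "az": 0, "claw": 0.5}, {"dx": 0, "dy": 0, "dz": 0.6, "ax": 0, "ay": 0, "az": 0, "claw": 0.6}, {"dx": 0.05, "dy": 0.05, "dz": 0.7, "ax": 0, "ay": 0, "az": 0, "claw": 0.6}]'

```text
t: 19.47
eef_pos: [0.5608, -0.1008, 0.2599]
tool_rot: [0.631, 1.563, -0.943]
ft_force: [1.5, -0.5, 0.2]
opening: 0.0374
```

```bash
python3 look.py 10 side wrist scene; python3 - <<'E'
from h import *
plan(.661,.23,.26,0)
E
```

```text
t 19.62 pos [ 0.5628 -0.097   0.2583] jaw 0.1 tilt(xy of tool x) [ 0.0065 -0.0042] F [-0.6 -0.2 -0.7] open 0.0353 q7 0.00 q1 0.59
shift m [0.0982 0.327  0.0017] share [0.393 1.308 0.007] turn [ 0.0013  0.0021 -0.0006] deg -0.1 rows 9.0
```

View pics/side10.png

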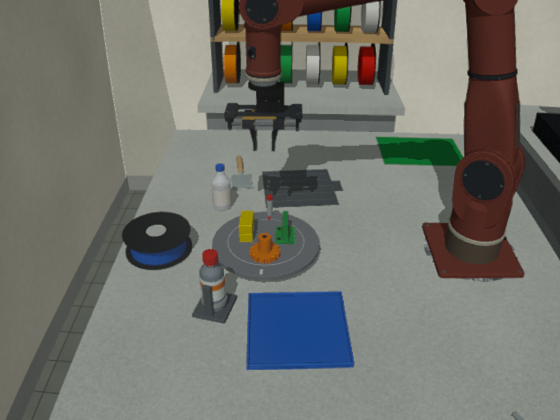

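View pics/wrist10.png

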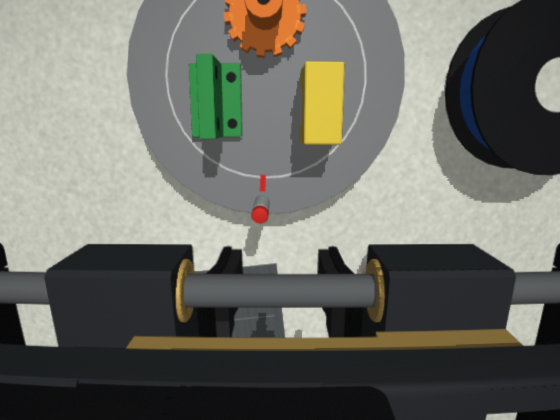

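```bash
python3 - <<'E'
from h import *
W=wcal(10); im=np.load("pics/wrist10.npy")
for s,p in blobs(red(im),30):
    q=onz(W,[p],.097)[0]; d=q[:2]-[.5535,.0155]; print(p,q,np.linalg.norm(d),np.degrees(np.arctan2(d[1],d[0])))
E
```

```text
[262.5 182.9] [ 0.55167777 -0.07894921  0.097     ] 0.09446678398097359 -91.10528323036357
[259.7 214.1] [ 0.54886084 -0.10719984  0.097     ] 0.12278751060860875 -92.16526346979813
```

Call:
play_rows --commands '[{"dx": 0.05, "dy": 0.13, "dz": 0, "ax": 0.001, "ay": 0.002, "az": 0, "claw": 1}, {"dx": 0.1, "dy": 0.28, "dz": 0, "ax": 0.001, "ay": 0.002, "az": 0, "claw": 1}, {"dx": 0.15, "dy": 0.43, "dz": 0, "ax": 0.001, "ay": 0.002, "az": 0, "claw": 1}, {"dx": 0.2, "dy": 0.58, "dz": 0, "ax": 0.001, "ay": 0.002, "az": 0, "claw": 1}, {"dx": 0.25, "dy": 0.73, "dz": 0, "ax": 0.001, "ay": 0.002, "az": 0, "claw": 1}]'

```text
t: 20.03
eef_pos: [0.625, 0.0867, 0.2567]
tool_rot: [-0.828, 1.568, -2.398]
ft_force: [0.5, -0.6, 0.5]
opening: 0.0092
```

```bash
python3 - <<'E'
from h import *
plan(.661,.229,.205,0)
E
```

```text
t 20.03 pos [0.625  0.0867 0.2567] jaw 0.1 tilt(xy of tool x) [-0.0017 -0.0016] F [ 0.5 -0.6  0.5] open 0.0092 q7 -0.37 q1 0.29
shift m [ 0.036   0.1423 -0.0517] share [ 0.144  0.569 -0.207] turn [ 0.0005 -0.0006 -0.0004] deg -0.1 rows 4.0
```

Call:
play_rows --commands '[{"dx": 0.04, "dy": 0.16, "dz": 0, "ax": 0, "ay": 0, "az": 0, "claw": 1}, {"dx": 0.08, "dy": 0.32, "dz": 0, "ax": 0, "ay": 0, "az": 0, "claw": 1}, {"dx": 0.12, "dy": 0.46, "dz": -0.02, "ax": 0, "ay": 0, "az": 0, "claw": 1}, {"dx": 0.144, "dy": 0.54, "dz": -0.1, "ax": 0, "ay": 0, "az": 0, "claw": 1}, {"dx": 0.144, "dy": 0.569, "dz": -0.17, "ax": 0, "ay": 0, "az": 0, "claw": 1}]'

```text
t: 20.45
eef_pos: [0.6599, 0.234, 0.2117]
tool_rot: [-1.703, 1.567, 3.016]
ft_force: [-0.5, 0.6, 0.2]
opening: 0.0006
```

```bash
python3 - <<'E'
from h import *
plan(.661,.229,.181,0)
E
```

```text
t 20.45 pos [0.6599 0.234  0.2117] jaw 0.4 tilt(xy of tool x) [-0.0037  0.0005] F [-0.5  0.6  0.2] open 0.0006 q7 -0.60 q1 0.04
shift m [ 0.0011 -0.005  -0.0307] share [ 0.004 -0.02  -0.123] turn [-0.0002 -0.0012 -0.0022] deg -0.4 rows 1.0
```

Call:
play_rows --commands '[{"dx": 0.004, "dy": -0.02, "dz": -0.08, "ax": 0, "ay": -0.001, "az": -0.002, "claw": 1}, {"dx": 0.004, "dy": -0.02, "dz": -0.12, "ax": 0, "ay": -0.001, "az": -0.002, "claw": 1}, {"dx": 0.004, "dy": -0.02, "dz": -0.12, "ax": 0, "ay": -0.001, "az": -0.002, "claw": 1}]'

```text
t: 20.7
eef_pos: [0.6592, 0.2283, 0.1779]
tool_rot: [-1.393, 1.565, -2.962]
ft_force: [-2.4, 0.6, 1.8]
opening: 0.0004
```

Call:
play_rows --commands '[{"dx": 0, "dy": 0.002, "dz": -0.02, "ax": 0, "ay": 0, "az": 0, "claw": 1}, {"dx": 0, "dy": 0.002, "dz": -0.035, "ax": 0, "ay": 0, "az": 0, "claw": 1}, {"dx": 0, "dy": 0.002, "dz": -0.045, "ax": 0, "ay": 0, "az": 0, "claw": 1}, {"dx": 0, "dy": 0.002, "dz": -0.05, "ax": 0, "ay": 0, "az": 0, "claw": 1}]'

```text
t: 21.03
eef_pos: [0.6599, 0.2285, 0.1708]
tool_rot: [-1.197, 1.568, -2.768]
ft_force: [-13.0, -5.6, 34.8]
opening: 0.0003
```

Call:
play_rows --commands '[{"dx": 0, "dy": 0, "dz": -0.005, "ax": 0, "ay": 0, "az": 0, "claw": 1}, {"dx": 0, "dy": 0, "dz": -0.005, "ax": 0, "ay": 0, "az": 0, "claw": 1}, {"dx": 0, "dy": 0, "dz": -0.005, "ax": 0, "ay": 0, "az": 0, "claw": 1}, {"dx": 0, "dy": 0, "dz": -0.005, "ax": 0, "ay": 0, "az": 0, "claw": 1}, {"dx": 0, "dy": 0, "dz": -0.005, "ax": 0, "ay": 0, "az": 0, "claw": 1}]'

```text
t: 21.45
eef_pos: [0.6605, 0.2284, 0.1718]
tool_rot: [0.828, 1.571, -0.744]
ft_force: [-2.2, 1.8, 6.3]
opening: 0.0004
```

Call:
play_rows --commands '[{"dx": 0, "dy": 0, "dz": 0.08, "ax": 0, "ay": 0, "az": 0, "claw": 1}, {"dx": 0, "dy": 0, "dz": 0.2, "ax": 0, "ay": 0, "az": 0, "claw": 1}, {"dx": 0, "dy": 0, "dz": 0.3, "ax": 0, "ay": 0, "az": 0, "claw": 0.7}, {"dx": -0.05, "dy": -0.05, "dz": 0.36, "ax": 0, "ay": 0, "az": 0, "claw": 0.5}, {"dx": -0.12, "dy": -0.13, "dz": 0.38, "ax": 0, "ay": 0, "az": 0, "claw": 0.4}]'

```text
t: 21.87
eef_pos: [0.6313, 0.1976, 0.2706]
tool_rot: [2.102, 1.566, 0.532]
ft_force: [0.3, -0.3, 0.5]
opening: 0.0131
```

```bash
python3 look.py 11 side scene; python3 - <<'E'
from h import *
plan()
E
```

```text
t 21.97 pos [0.6305 0.1926 0.2699] jaw -0.2 tilt(xy of tool x) [ 0.0039 -0.0019] F [ 0.9 -0.   0.4] open 0.0207 q7 -0.55 q1 0.13
```

View pics/side11.png

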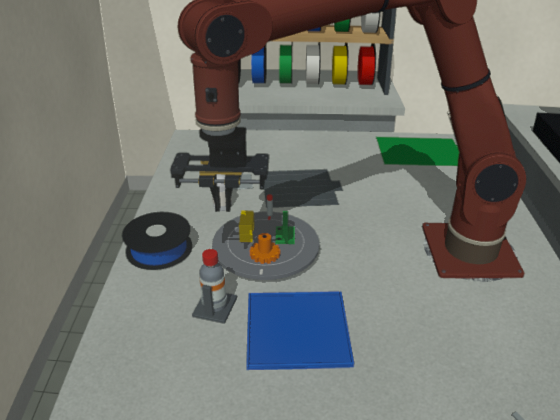

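View pics/scene11.png

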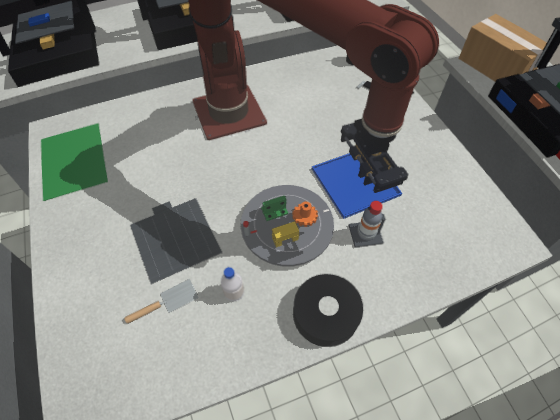

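Both presses are done and all the parts are still upright: gear (265,248), bridge (246,226) and bracket (286,228) in the side view. Next I hover to measure the parts before unloading.

Call:
play_rows --commands '[{"dx": -0.06, "dy": -0.15, "dz": 0, "ax": 0, "ay": 0, "az": 0, "claw": 0.35}, {"dx": -0.12, "dy": -0.3, "dz": 0, "ax": 0, "ay": 0, "az": 0, "claw": 0.35}, {"dx": -0.18, "dy": -0.45, "dz": 0, "ax": 0, "ay": 0, "az": 0, "claw": 0.35}, {"dx": -0.24, "dy": -0.6, "dz": 0, "ax": 0, "ay": 0, "az": 0, "claw": 0.35}, {"dx": -0.3, "dy": -0.75, "dz": 0, "ax": 0, "ay": 0, "az": 0, "claw": 0.35}]'

```text
t: 22.38
eef_pos: [0.5546, 0.0031, 0.2704]
tool_rot: [1.105, 1.566, -0.47]
ft_force: [1.2, -0.9, 0.7]
opening: 0.0527
```

Call:
play_rows --commands '[{"dx": 0, "dy": -0.15, "dz": 0, "ax": 0, "ay": 0, "az": 0, "claw": 0.35}, {"dx": 0, "dy": -0.28, "dz": 0, "ax": 0, "ay": 0, "az": 0, "claw": 0.35}, {"dx": 0, "dy": -0.28, "dz": 0, "ax": 0, "ay": 0, "az": 0, "claw": 0.35}]'

```text
t: 22.63
eef_pos: [0.554, -0.0762, 0.2707]
tool_rot: [0.652, 1.563, -0.935]
ft_force: [0.5, -0.4, -0.4]
opening: 0.0565
```

```bash
python3 look.py 12 wrist; python3 - <<'E'
from h import *
plan(.5526,.0725,.19,0)
E
```

```text
t 22.68 pos [ 0.5543 -0.0721  0.2707] jaw -0.7 tilt(xy of tool x) [ 0.0048 -0.0042] F [0.1 1.5 0. ] open 0.0565 q7 -0.05 q1 0.57
shift m [-0.0017  0.1446 -0.0807] share [-0.007  0.578 -0.323] turn [0.0013 0.0015 0.004 ] deg 0.7 rows 4.0
```

View pics/wrist12.png

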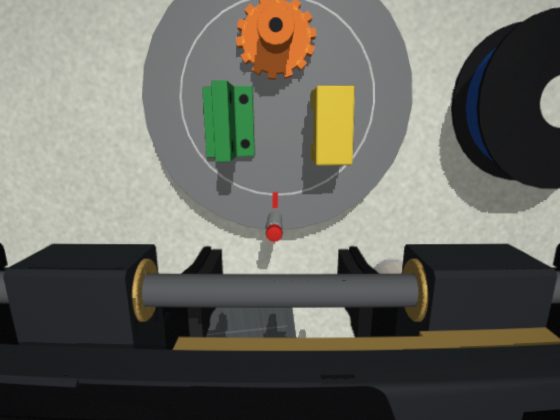

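```bash
python3 - <<'E'
from h import *
np.set_printoptions(precision=4,suppress=True)
W=wcal(12)
print("hub",onz(W,[(275.5,24)],.091),"disc",onz(W,[(275.5,36)],.049))
q=onz(W,[(316,86),(353,85),(353,162),(317,164)],.089);print("bridge",q,q.mean(0))
q=onz(W,[(213,82),(229,81),(231,160),(215,161)],.093);print("bracket",q,q.mean(0))
E
```

```text
hub [[0.5534 0.0732 0.091 ]] disc [[0.5531 0.073  0.049 ]]
bridge [[ 0.5876  0.0229  0.089 ]
 [ 0.6198  0.0235  0.089 ]
 [ 0.6218 -0.0434  0.089 ]
 [ 0.589  -0.0448  0.089 ]] [ 0.6046 -0.0104  0.089 ]
bracket [[ 0.4992  0.0273  0.093 ]
 [ 0.5129  0.0278  0.093 ]
 [ 0.5116 -0.0395  0.093 ]
 [ 0.4972 -0.0402  0.093 ]] [ 0.5052 -0.0061  0.093 ]
```

Call:
play_rows --commands '[{"dx": -0.005, "dy": 0.15, "dz": -0.04, "ax": 0.001, "ay": 0.001, "az": 0.004, "claw": 0.35}, {"dx": -0.005, "dy": 0.3, "dz": -0.12, "ax": 0.001, "ay": 0.001, "az": 0.004, "claw": 0.35}, {"dx": -0.005, "dy": 0.44, "dz": -0.22, "ax": 0.001, "ay": 0.001, "az": 0.004, "claw": 0.35}, {"dx": -0.005, "dy": 0.54, "dz": -0.32, "ax": 0.001, "ay": 0.001, "az": 0.004, "claw": 0.35}, {"dx": -0.005, "dy": 0.579, "dz": -0.42, "ax": 0.001, "ay": 0.001, "az": 0.004, "claw": 0.35}]'

```text
t: 23.1
eef_pos: [0.5525, 0.079, 0.1655]
tool_rot: [1.95, 1.567, 0.386]
ft_force: [-0.3, 0.4, 0.3]
opening: 0.0564
```

```bash
python3 - <<'E'
from h import *
plan(.553,.0728,.0755,0)
E
```

```text
t 23.10 pos [0.5525 0.079  0.1655] jaw 0.3 tilt(xy of tool x) [0.0032 0.0013] F [-0.3  0.4  0.3] open 0.0564 q7 -0.36 q1 0.36
shift m [ 0.0005 -0.0062 -0.09  ] share [ 0.002 -0.025 -0.36 ] turn [-0.0004  0.001  -0.0019] deg -0.3 rows 3.0
```

Call:
play_rows --commands '[{"dx": 0.002, "dy": -0.025, "dz": -0.06, "ax": 0, "ay": 0.001, "az": -0.002, "claw": 0.35}, {"dx": 0.002, "dy": -0.025, "dz": -0.18, "ax": 0, "ay": 0.001, "az": -0.002, "claw": 0.35}, {"dx": 0.002, "dy": -0.025, "dz": -0.28, "ax": 0, "ay": 0.001, "az": -0.002, "claw": 0.35}, {"dx": 0.002, "dy": -0.025, "dz": -0.34, "ax": 0, "ay": 0.001, "az": -0.002, "claw": 0.35}, {"dx": 0.002, "dy": -0.025, "dz": -0.36, "ax": 0, "ay": 0.001, "az": -0.002, "claw": 0.35}]'

```text
t: 23.52
eef_pos: [0.5514, 0.0736, 0.0732]
tool_rot: [-2.004, 1.567, 2.71]
ft_force: [-0.8, -0.1, 0.2]
opening: 0.0564
```

Call:
play_rows --commands '[{"dx": 0, "dy": 0, "dz": 0, "ax": 0, "ay": 0, "az": 0, "claw": 0.35}, {"dx": 0, "dy": 0, "dz": 0, "ax": 0, "ay": 0, "az": 0, "claw": 1}, {"dx": 0, "dy": 0, "dz": 0, "ax": 0, "ay": 0, "az": 0, "claw": 1}, {"dx": 0, "dy": 0, "dz": 0, "ax": 0, "ay": 0, "az": 0, "claw": 1}, {"dx": 0, "dy": 0, "dz": 0, "ax": 0, "ay": 0, "az": 0, "claw": 1}]'

```text
t: 23.93
eef_pos: [0.5521, 0.0736, 0.0742]
tool_rot: [-2.283, 1.568, 2.43]
ft_force: [-0.4, -0.7, 0.0]
opening: 0.0374
```

Call:
play_rows --commands '[{"dx": 0, "dy": 0, "dz": 0, "ax": 0, "ay": 0, "az": 0, "claw": 1}, {"dx": 0, "dy": 0, "dz": 0, "ax": 0, "ay": 0, "az": 0, "claw": 1}, {"dx": 0, "dy": 0, "dz": 0, "ax": 0, "ay": 0, "az": 0, "claw": 1}]'

```text
t: 24.18
eef_pos: [0.5524, 0.0736, 0.0747]
tool_rot: [-2.527, 1.569, 2.186]
ft_force: [0.3, -0.5, 3.0]
opening: 0.0313
```

Call:
play_rows --commands '[{"dx": 0, "dy": 0, "dz": 0.12, "ax": 0, "ay": 0, "az": 0, "claw": 1}, {"dx": 0, "dy": 0, "dz": 0.27, "ax": 0, "ay": 0, "az": 0, "claw": 1}, {"dx": 0, "dy": 0.05, "dz": 0.4, "ax": 0, "ay": 0, "az": 0, "claw": 1}, {"dx": -0.02, "dy": 0.17, "dz": 0.47, "ax": 0, "ay": 0, "az": 0, "claw": 1}, {"dx": -0.05, "dy": 0.32, "dz": 0.48, "ax": 0, "ay": 0, "az": 0, "claw": 1}]'

```text
t: 24.6
eef_pos: [0.5425, 0.1523, 0.1989]
tool_rot: [1.832, 1.565, 0.256]
ft_force: [1.1, 0.8, -0.7]
opening: 0.0316
```

```bash
python3 - <<'E'
from h import *
plan(.512,.341,.19,0)
E
```

```text
t 24.60 pos [0.5425 0.1523 0.1989] jaw -0.3 tilt(xy of tool x) [0.0052 0.0014] F [ 1.1  0.8 -0.7] open 0.0316 q7 -0.50 q1 0.27
shift m [-0.0305  0.1887 -0.0089] share [-0.122  0.755 -0.035] turn [-0.0004  0.0017  0.0016] deg 0.3 rows 5.0
```

Call:
play_rows --commands '[{"dx": -0.03, "dy": 0.16, "dz": 0, "ax": 0, "ay": 0.002, "az": 0.002, "claw": 1}, {"dx": -0.06, "dy": 0.32, "dz": 0, "ax": 0, "ay": 0.002, "az": 0.002, "claw": 1}, {"dx": -0.09, "dy": 0.48, "dz": 0, "ax": 0, "ay": 0.002, "az": 0.002, "claw": 1}, {"dx": -0.12, "dy": 0.6, "dz": 0, "ax": 0, "ay": 0.002, "az": 0.002, "claw": 1}, {"dx": -0.122, "dy": 0.69, "dz": 0, "ax": 0, "ay": 0.002, "az": 0.002, "claw": 1}]'

```text
t: 25.02
eef_pos: [0.5095, 0.3286, 0.1991]
tool_rot: [-2.519, 1.568, 2.199]
ft_force: [0.2, 0.6, -0.0]
opening: 0.0312
```

```bash
python3 look.py 13 wrist; python3 - <<'E'
from h import *
plan(.512,.341,.06,0)
E
```

```text
t 25.07 pos [0.5089 0.3323 0.1991] jaw 0.5 tilt(xy of tool x) [-0.0019  0.0051] F [-1.6  2.  -1. ] open 0.0311 q7 -0.84 q1 -0.03
shift m [ 0.0031  0.0087 -0.1391] share [ 0.012  0.035 -0.556] turn [-0.0016 -0.0006 -0.0026] deg -0.5 rows 4.0
```

View pics/wrist13.png

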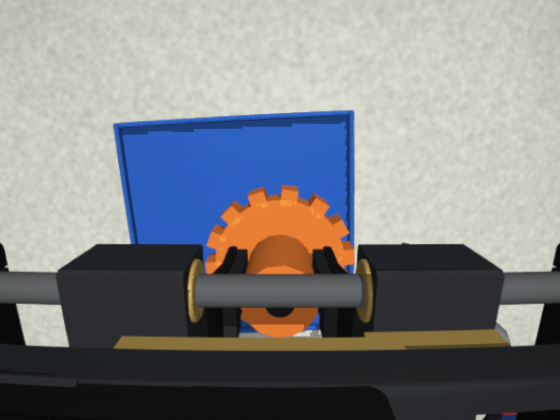

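```bash
python3 - <<'E'
from h import *
W=wcal(13); print(onz(W,[(116,125),(354,111)],.014))
E
```

```text
[[0.35956348 0.39716179 0.014     ]
 [0.57479706 0.4095765  0.014     ]]
```

Call:
play_rows --commands '[{"dx": 0.008, "dy": 0.03, "dz": -0.1, "ax": -0.001, "ay": 0, "az": -0.002, "claw": 1}, {"dx": 0.008, "dy": 0.03, "dz": -0.25, "ax": -0.001, "ay": 0, "az": -0.002, "claw": 1}, {"dx": 0.008, "dy": 0.03, "dz": -0.4, "ax": -0.001, "ay": 0, "az": -0.002, "claw": 1}, {"dx": 0.008, "dy": 0.03, "dz": -0.5, "ax": -0.001, "ay": 0, "az": -0.002, "claw": 1}, {"dx": 0.008, "dy": 0.03, "dz": -0.56, "ax": -0.001, "ay": 0, "az": -0.002, "claw": 1}]'

```text
t: 25.48
eef_pos: [0.5095, 0.3382, 0.0555]
tool_rot: [-1.469, 1.565, -3.038]
ft_force: [0.4, 0.1, -0.9]
opening: 0.0312
```

```bash
python3 - <<'E'
from h import *
plan(.511,.34,.0455,0)
E
```

```text
t 25.48 pos [0.5095 0.3382 0.0555] jaw 0.1 tilt(xy of tool x) [-0.0056 -0.0006] F [ 0.4  0.1 -0.9] open 0.0312 q7 -0.94 q1 -0.09
shift m [ 0.0015  0.0018 -0.01  ] share [ 0.006  0.007 -0.04 ] turn [ 0.0002 -0.0018 -0.0006] deg -0.1 rows 1.0
```

Call:
play_rows --commands '[{"dx": 0, "dy": 0, "dz": -0.02, "ax": 0, "ay": -0.002, "az": 0, "claw": 1}, {"dx": 0, "dy": 0, "dz": -0.035, "ax": 0, "ay": -0.002, "az": 0, "claw": 1}, {"dx": 0, "dy": 0, "dz": -0.041, "ax": 0, "ay": -0.002, "az": 0, "claw": 1}]'

```text
t: 25.73
eef_pos: [0.5099, 0.3385, 0.0459]
tool_rot: [1.52, 1.569, -0.049]
ft_force: [0.5, 0.5, -0.3]
opening: 0.0314
```

Call:
play_rows --commands '[{"dx": 0, "dy": 0, "dz": -0.003, "ax": 0, "ay": 0, "az": 0, "claw": 1}, {"dx": 0, "dy": 0, "dz": -0.003, "ax": 0, "ay": 0, "az": 0, "claw": 0.35}, {"dx": 0, "dy": 0, "dz": -0.003, "ax": 0, "ay": 0, "az": 0, "claw": 0.35}, {"dx": 0, "dy": 0, "dz": -0.003, "ax": 0, "ay": 0, "az": 0, "claw": 0.35}, {"dx": 0, "dy": 0, "dz": -0.003, "ax": 0, "ay": 0, "az": 0, "claw": 0.35}]'

```text
t: 26.15
eef_pos: [0.5103, 0.3386, 0.0459]
tool_rot: [1.698, 1.568, 0.128]
ft_force: [-1.1, 0.6, -0.2]
opening: 0.0503
```

Call:
play_rows --commands '[{"dx": 0, "dy": 0, "dz": 0.12, "ax": 0, "ay": 0, "az": 0, "claw": 0.35}, {"dx": 0, "dy": 0, "dz": 0.27, "ax": 0, "ay": 0, "az": 0, "claw": 0.35}, {"dx": 0, "dy": 0, "dz": 0.43, "ax": 0, "ay": 0, "az": 0, "claw": 0.4}, {"dx": 0, "dy": -0.08, "dz": 0.57, "ax": 0, "ay": 0, "az": 0, "claw": 0.45}, {"dx": 0, "dy": -0.2, "dz": 0.67, "ax": 0, "ay": 0, "az": 0, "claw": 0.5}]'

```text
t: 26.57
eef_pos: [0.5097, 0.292, 0.2173]
tool_rot: [2.228, 1.564, 0.664]
ft_force: [0.7, -0.1, -0.6]
opening: 0.0475
```

Call:
play_rows --commands '[{"dx": 0, "dy": -0.16, "dz": 0.04, "ax": 0, "ay": 0, "az": 0, "claw": 0.5}, {"dx": 0, "dy": -0.32, "dz": 0.04, "ax": 0, "ay": 0, "az": 0, "claw": 0.5}, {"dx": 0, "dy": -0.48, "dz": 0.04, "ax": 0, "ay": 0, "az": 0, "claw": 0.5}, {"dx": 0, "dy": -0.64, "dz": 0.04, "ax": 0, "ay": 0, "az": 0, "claw": 0.5}, {"dx": 0, "dy": -0.8, "dz": 0.04, "ax": 0, "ay": 0, "az": 0, "claw": 0.5}]'

```text
t: 26.98
eef_pos: [0.5094, 0.0902, 0.2279]
tool_rot: [2.095, 1.563, 0.531]
ft_force: [1.0, -0.1, 0.2]
opening: 0.0439
```

```bash
python3 look.py 14 side; python3 - <<'E'
from h import *
plan(.52,-.08,.24,0)
E
```

```text
t 27.03 pos [0.5101 0.0808 0.2273] jaw -0.1 tilt(xy of tool x) [ 0.0053 -0.0004] F [ 1.9 -5.8 -0.1] open 0.0436 q7 -0.31 q1 0.40
shift m [ 0.0099 -0.1608  0.0127] share [ 0.04  -0.643  0.051] turn [0.0001 0.0017 0.0006] deg 0.1 rows 4.0
```

View pics/side14.png

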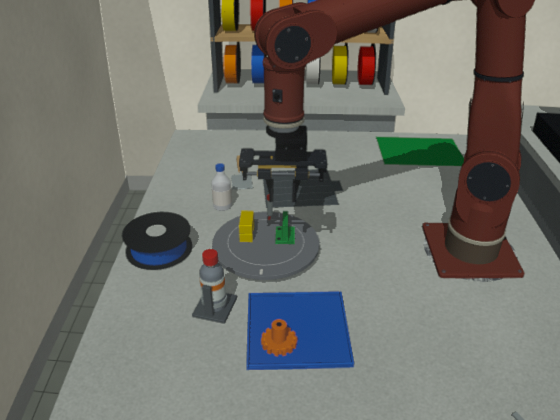

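Call:
play_rows --commands '[{"dx": -0.022, "dy": -0.16, "dz": 0, "ax": 0, "ay": 0.002, "az": 0, "claw": 0.5}, {"dx": -0.022, "dy": -0.28, "dz": -0.03, "ax": 0, "ay": 0.002, "az": 0, "claw": 0.5}, {"dx": -0.022, "dy": -0.34, "dz": -0.1, "ax": 0, "ay": 0.002, "az": 0, "claw": 0.5}, {"dx": -0.022, "dy": -0.353, "dz": -0.2, "ax": 0, "ay": 0.002, "az": 0, "claw": 0.5}, {"dx": -0.022, "dy": -0.353, "dz": -0.29, "ax": 0, "ay": 0.002, "az": 0, "claw": 0.5}]'

```text
t: 27.45
eef_pos: [0.5048, -0.0094, 0.1543]
tool_rot: [0.251, 1.569, -1.325]
ft_force: [0.3, 1.2, -0.3]
opening: 0.0438
```

```bash
python3 look.py 15 side; python3 - <<'E'
from h import *
plan(.5045,-.0075,.075,0)
im=np.load("pics/side15.npy"); cv2.imwrite("pics/s15c.png",cv2.resize(im[140:290,190:340],None,fx=4,fy=4)[:,:,::-1])
E
```

```text
t 27.50 pos [ 0.5023 -0.0084  0.15  ] jaw -0.2 tilt(xy of tool x) [-0.0057 -0.0003] F [-2.7 -0.4 -3.3] open 0.0435 q7 -0.16 q1 0.50
shift m [ 0.0022  0.0009 -0.075 ] share [ 0.009  0.004 -0.3  ] turn [ 0.0001 -0.0018  0.0012] deg 0.2 rows 2.0
```

View pics/s15c.png

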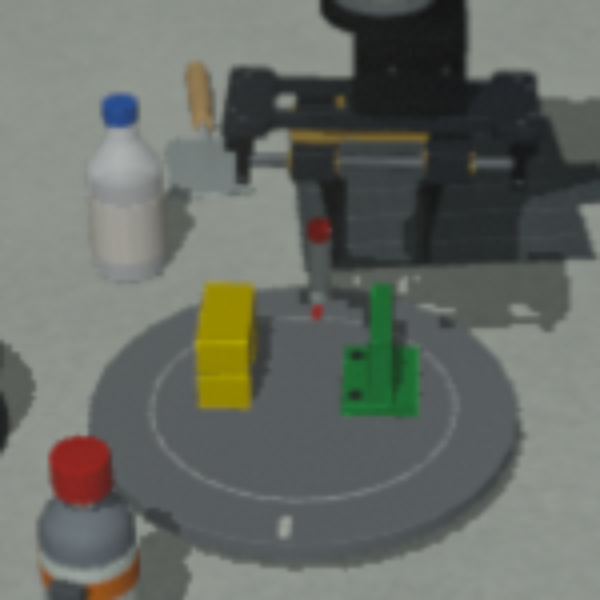

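The fingers straddle the wall in the side view, so I descend.

Call:
play_rows --commands '[{"dx": 0.009, "dy": 0.004, "dz": -0.08, "ax": 0, "ay": -0.002, "az": 0.001, "claw": 0.5}, {"dx": 0.009, "dy": 0.004, "dz": -0.19, "ax": 0, "ay": -0.002, "az": 0.001, "claw": 0.5}, {"dx": 0.009, "dy": 0.004, "dz": -0.27, "ax": 0, "ay": -0.002, "az": 0.001, "claw": 0.5}, {"dx": 0.009, "dy": 0.004, "dz": -0.3, "ax": 0, "ay": -0.002, "az": 0.001, "claw": 0.5}, {"dx": 0.009, "dy": 0.004, "dz": -0.3, "ax": 0, "ay": -0.002, "az": 0.001, "claw": 0.6}]'

```text
t: 27.92
eef_pos: [0.5037, -0.007, 0.0741]
tool_rot: [-1.697, 1.569, 3.015]
ft_force: [-0.6, -0.1, 0.4]
opening: 0.0414
```

Call:
play_rows --commands '[{"dx": 0, "dy": 0, "dz": 0, "ax": 0, "ay": 0, "az": 0, "claw": 1}, {"dx": 0, "dy": 0, "dz": 0, "ax": 0, "ay": 0, "az": 0, "claw": 1}, {"dx": 0, "dy": 0, "dz": 0, "ax": 0, "ay": 0, "az": 0, "claw": 1}, {"dx": 0, "dy": 0, "dz": 0, "ax": 0, "ay": 0, "az": 0, "claw": 1}, {"dx": 0, "dy": 0, "dz": 0, "ax": 0, "ay": 0, "az": 0, "claw": 1}]'

```text
t: 28.33
eef_pos: [0.5043, -0.007, 0.0749]
tool_rot: [-1.509, 1.57, -3.08]
ft_force: [-2.1, 0.2, 6.1]
opening: 0.0138
```

Call:
play_rows --commands '[{"dx": 0, "dy": 0, "dz": 0, "ax": 0, "ay": 0, "az": 0, "claw": 1}, {"dx": 0, "dy": 0, "dz": 0, "ax": 0, "ay": 0, "az": 0, "claw": 1}, {"dx": 0, "dy": 0, "dz": 0, "ax": 0, "ay": 0, "az": 0, "claw": 1}]'

```text
t: 28.58
eef_pos: [0.5043, -0.0071, 0.075]
tool_rot: [-1.304, 1.57, -2.875]
ft_force: [0.1, 0.5, -1.0]
opening: 0.0138
```

Call:
play_rows --commands '[{"dx": 0, "dy": 0, "dz": 0.12, "ax": 0, "ay": 0, "az": 0, "claw": 1}, {"dx": 0, "dy": 0, "dz": 0.27, "ax": 0, "ay": 0, "az": 0, "claw": 1}, {"dx": 0, "dy": 0.05, "dz": 0.4, "ax": 0, "ay": 0, "az": 0, "claw": 1}, {"dx": -0.04, "dy": 0.17, "dz": 0.47, "ax": 0, "ay": 0, "az": 0, "claw": 1}, {"dx": -0.1, "dy": 0.32, "dz": 0.48, "ax": 0, "ay": 0, "az": 0, "claw": 1}]'

```text
t: 29.0
eef_pos: [0.4818, 0.0721, 0.1988]
tool_rot: [1.554, 1.565, -0.021]
ft_force: [0.9, 1.7, -1.5]
opening: 0.0139
```

```bash
python3 - <<'E'
from h import *
plan(.418,.25,.19,0)
E
```

```text
t 29.00 pos [0.4818 0.0721 0.1988] jaw -0.3 tilt(xy of tool x) [ 0.0053 -0.0001] F [ 0.9  1.7 -1.5] open 0.0139 q7 -0.28 q1 0.43
shift m [-0.0638  0.1779 -0.0088] share [-0.255  0.712 -0.035] turn [0.     0.0017 0.0016] deg 0.3 rows 5.0
```

Call:
play_rows --commands '[{"dx": -0.06, "dy": 0.15, "dz": 0, "ax": 0, "ay": 0.002, "az": 0.002, "claw": 1}, {"dx": -0.12, "dy": 0.3, "dz": 0, "ax": 0, "ay": 0.002, "az": 0.002, "claw": 1}, {"dx": -0.18, "dy": 0.45, "dz": 0, "ax": 0, "ay": 0.002, "az": 0.002, "claw": 1}, {"dx": -0.23, "dy": 0.58, "dz": 0, "ax": 0, "ay": 0.002, "az": 0.002, "claw": 1}, {"dx": -0.25, "dy": 0.67, "dz": 0, "ax": 0, "ay": 0.002, "az": 0.002, "claw": 1}]'

```text
t: 29.42
eef_pos: [0.4169, 0.243, 0.1991]
tool_rot: [-1.706, 1.57, 3.011]
ft_force: [0.2, -0.4, -1.1]
opening: 0.0138
```

```bash
python3 - <<'E'
from h import *
plan(.418,.25,.06,0)
E
```

```text
t 29.42 pos [0.4169 0.243  0.1991] jaw 0.3 tilt(xy of tool x) [-0.0006  0.0001] F [ 0.2 -0.4 -1.1] open 0.0138 q7 -0.66 q1 0.22
shift m [ 0.0011  0.007  -0.1391] share [ 0.005  0.028 -0.556] turn [-0.     -0.0002 -0.0016] deg -0.3 rows 4.0
```

Call:
play_rows --commands '[{"dx": 0.005, "dy": 0.024, "dz": -0.1, "ax": 0, "ay": 0, "az": -0.002, "claw": 1}, {"dx": 0.005, "dy": 0.024, "dz": -0.25, "ax": 0, "ay": 0, "az": -0.002, "claw": 1}, {"dx": 0.005, "dy": 0.024, "dz": -0.4, "ax": 0, "ay": 0, "az": -0.002, "claw": 1}, {"dx": 0.005, "dy": 0.024, "dz": -0.5, "ax": 0, "ay": 0, "az": -0.002, "claw": 1}, {"dx": 0.005, "dy": 0.024, "dz": -0.56, "ax": 0, "ay": 0, "az": -0.002, "claw": 1}]'

```text
t: 29.83
eef_pos: [0.4163, 0.2481, 0.0559]
tool_rot: [-1.27, 1.566, -2.842]
ft_force: [-1.2, -0.8, -1.7]
opening: 0.0139
```

```bash
python3 - <<'E'
from h import *
plan(.418,.25,.0455,0)
E
```

```text
t 29.83 pos [0.4163 0.2481 0.0559] jaw -0.0 tilt(xy of tool x) [-0.0043 -0.0013] F [-1.2 -0.8 -1.7] open 0.0139 q7 -0.85 q1 0.12
shift m [ 0.0017  0.0019 -0.0104] share [ 0.007  0.008 -0.042] turn [ 0.0004 -0.0014  0.0003] deg 0.0 rows 1.0
```

Call:
play_rows --commands '[{"dx": 0.004, "dy": 0, "dz": -0.02, "ax": 0, "ay": -0.001, "az": 0, "claw": 1}, {"dx": 0.004, "dy": 0, "dz": -0.035, "ax": 0, "ay": -0.001, "az": 0, "claw": 1}, {"dx": 0.004, "dy": 0, "dz": -0.042, "ax": 0, "ay": -0.001, "az": 0, "claw": 1}]'

```text
t: 30.08
eef_pos: [0.4174, 0.2482, 0.0455]
tool_rot: [-0.839, 1.569, -2.411]
ft_force: [0.1, -0.1, -0.1]
opening: 0.0137
```

Call:
play_rows --commands '[{"dx": 0, "dy": 0, "dz": -0.003, "ax": 0, "ay": 0, "az": 0, "claw": 1}, {"dx": 0, "dy": 0, "dz": -0.003, "ax": 0, "ay": 0, "az": 0, "claw": 0.5}, {"dx": 0, "dy": 0, "dz": -0.003, "ax": 0, "ay": 0, "az": 0, "claw": 0.5}, {"dx": 0, "dy": 0, "dz": -0.003, "ax": 0, "ay": 0, "az": 0, "claw": 0.5}, {"dx": 0, "dy": 0, "dz": -0.003, "ax": 0, "ay": 0, "az": 0, "claw": 0.5}]'

```text
t: 30.5
eef_pos: [0.4178, 0.2483, 0.0453]
tool_rot: [-0.269, 1.57, -1.84]
ft_force: [0.6, 0.4, 0.1]
opening: 0.0329
```

Call:
play_rows --commands '[{"dx": 0, "dy": 0, "dz": 0.12, "ax": 0, "ay": 0, "az": 0, "claw": 0.5}, {"dx": 0, "dy": 0, "dz": 0.27, "ax": 0, "ay": 0, "az": 0, "claw": 0.5}, {"dx": 0, "dy": 0, "dz": 0.43, "ax": 0, "ay": 0, "az": 0, "claw": 0.4}, {"dx": 0.03, "dy": -0.08, "dz": 0.57, "ax": 0, "ay": 0, "az": 0, "claw": 0.35}, {"dx": 0.08, "dy": -0.2, "dz": 0.67, "ax": 0, "ay": 0, "az": 0, "claw": 0.3}]'

```text
t: 30.92
eef_pos: [0.4373, 0.2014, 0.2166]
tool_rot: [1.85, 1.567, 0.285]
ft_force: [1.6, -0.9, -0.0]
opening: 0.0555
```

```bash
python3 - <<'E'
from h import *
plan(.604,-.0095,.22,0)
E
```

```text
t 30.92 pos [0.4373 0.2014 0.2166] jaw 0.3 tilt(xy of tool x) [0.0034 0.001 ] F [ 1.6 -0.9 -0. ] open 0.0555 q7 -0.55 q1 0.31
shift m [ 0.1667 -0.2109  0.0034] share [ 0.667 -0.843  0.013] turn [-0.0003  0.0011 -0.0017] deg -0.3 rows 7.0
```

Call:
play_rows --commands '[{"dx": 0.1, "dy": -0.12, "dz": 0.02, "ax": 0, "ay": 0.001, "az": -0.002, "claw": 0.3}, {"dx": 0.2, "dy": -0.25, "dz": 0.02, "ax": 0, "ay": 0.001, "az": -0.002, "claw": 0.3}, {"dx": 0.3, "dy": -0.38, "dz": 0.02, "ax": 0, "ay": 0.001, "az": -0.002, "claw": 0.3}, {"dx": 0.4, "dy": -0.5, "dz": 0.02, "ax": 0, "ay": 0.001, "az": -0.002, "claw": 0.3}, {"dx": 0.5, "dy": -0.63, "dz": 0.02, "ax": 0, "ay": 0.001, "az": -0.002, "claw": 0.3}]'

```text
t: 31.33
eef_pos: [0.5632, 0.0423, 0.2221]
tool_rot: [1.983, 1.57, 0.411]
ft_force: [1.1, 1.5, 0.9]
opening: 0.061
```

```bash
python3 look.py 16 side scene; python3 - <<'E'
from h import *
plan(.604,-.0095,.15,0)
im=np.load("pics/scene16.npy"); cv2.imwrite("pics/s16c.png",cv2.resize(im[130:280,220:420],None,fx=4,fy=4)[:,:,::-1])
E
```

```text
t 31.43 pos [0.5652 0.0364 0.2208] jaw -0.6 tilt(xy of tool x) [ 0.0002 -0.0005] F [-0.5  0.3  0.9] open 0.0613 q7 -0.28 q1 0.45
shift m [ 0.0388 -0.0459 -0.0708] share [ 0.155 -0.184 -0.283] turn [0.0002 0.0001 0.0033] deg 0.6 rows 3.0
```

View pics/side16.png

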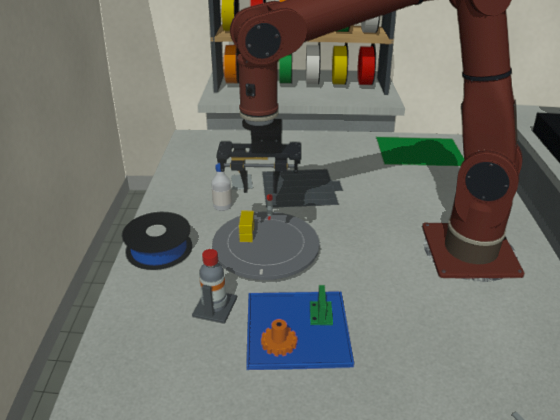

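View pics/s16c.png

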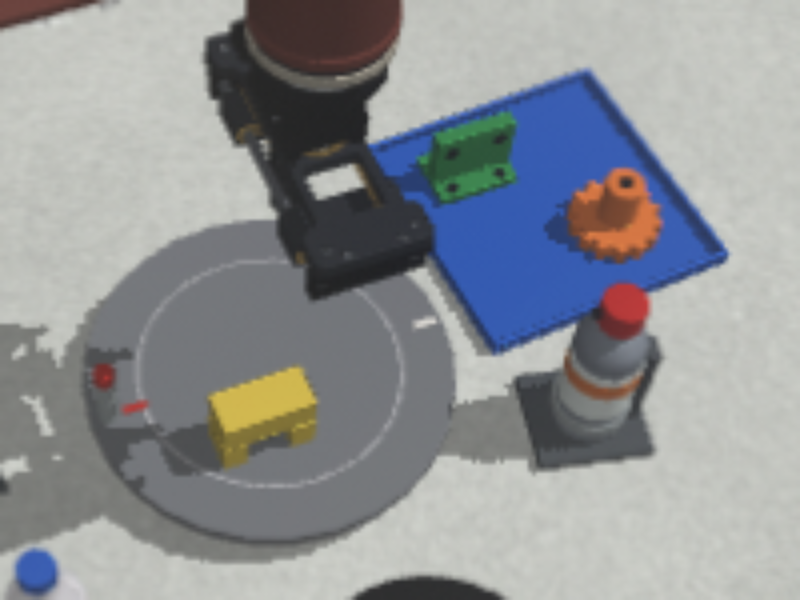

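The bracket and gear stand in the tray, and the bridge has not moved.

Call:
play_rows --commands '[{"dx": 0.08, "dy": -0.09, "dz": 0, "ax": 0, "ay": 0, "az": 0.003, "claw": 0.3}, {"dx": 0.14, "dy": -0.16, "dz": -0.04, "ax": 0, "ay": 0, "az": 0.003, "claw": 0.3}, {"dx": 0.155, "dy": -0.184, "dz": -0.12, "ax": 0, "ay": 0, "az": 0.003, "claw": 0.3}, {"dx": 0.155, "dy": -0.184, "dz": -0.22, "ax": 0, "ay": 0, "az": 0.003, "claw": 0.3}, {"dx": 0.155, "dy": -0.184, "dz": -0.3, "ax": 0, "ay": 0, "az": 0.003, "claw": 0.3}]'

```text
t: 31.85
eef_pos: [0.6038, -0.0102, 0.1444]
tool_rot: [-0.794, 1.571, -2.368]
ft_force: [0.1, 0.8, -0.9]
opening: 0.061
```

```bash
python3 look.py 17 side; python3 - <<'E'
from h import *
plan(.6043,-.0095,.075,0)
im=np.load("pics/side17.npy"); cv2.imwrite("pics/s17c.png",cv2.resize(im[140:290,190:340],None,fx=4,fy=4)[:,:,::-1])
E
```

```text
t 31.90 pos [ 0.6016 -0.01    0.1404] jaw -0.1 tilt(xy of tool x) [-0.0056  0.0001] F [-1.6 -0.2 -3.9] open 0.0611 q7 -0.25 q1 0.46
shift m [ 0.0027  0.0005 -0.0654] share [ 0.011  0.002 -0.262] turn [-0.     -0.0018  0.0005] deg 0.1 rows 2.0
```

View pics/s17c.png

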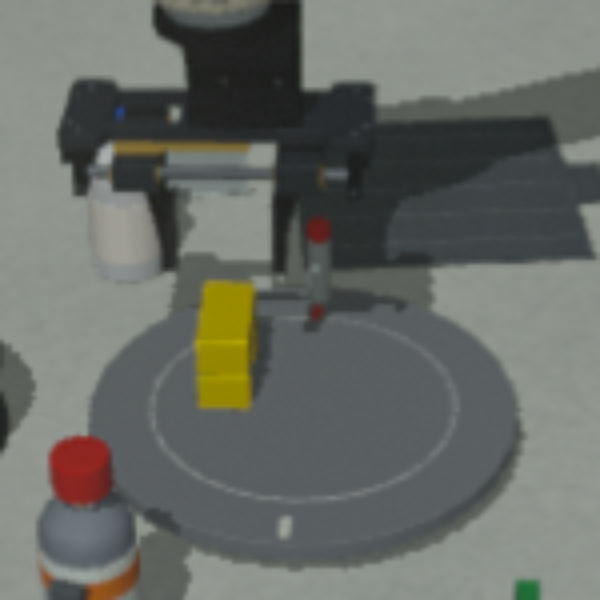

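Call:
play_rows --commands '[{"dx": 0.011, "dy": 0.002, "dz": -0.07, "ax": 0, "ay": -0.002, "az": 0, "claw": 0.3}, {"dx": 0.011, "dy": 0.002, "dz": -0.17, "ax": 0, "ay": -0.002, "az": 0, "claw": 0.3}, {"dx": 0.011, "dy": 0.002, "dz": -0.24, "ax": 0, "ay": -0.002, "az": 0, "claw": 0.3}, {"dx": 0.011, "dy": 0.002, "dz": -0.262, "ax": 0, "ay": -0.002, "az": 0, "claw": 0.3}, {"dx": 0.011, "dy": 0.002, "dz": -0.262, "ax": 0, "ay": -0.002, "az": 0, "claw": 0.4}]'

```text
t: 32.32
eef_pos: [0.6035, -0.0094, 0.0743]
tool_rot: [-1.799, 1.569, 2.912]
ft_force: [-0.4, 0.1, -0.2]
opening: 0.0587
```

Call:
play_rows --commands '[{"dx": 0, "dy": 0, "dz": 0, "ax": 0, "ay": 0, "az": 0, "claw": 1}, {"dx": 0, "dy": 0, "dz": 0, "ax": 0, "ay": 0, "az": 0, "claw": 1}, {"dx": 0, "dy": 0, "dz": 0, "ax": 0, "ay": 0, "az": 0, "claw": 1}, {"dx": 0, "dy": 0, "dz": 0, "ax": 0, "ay": 0, "az": 0, "claw": 1}, {"dx": 0, "dy": 0, "dz": 0, "ax": 0, "ay": 0, "az": 0, "claw": 1}]'

```text
t: 32.73
eef_pos: [0.6042, -0.0094, 0.0753]
tool_rot: [2.097, 1.571, 0.524]
ft_force: [-0.3, -0.2, 4.2]
opening: 0.0339
```

Call:
play_rows --commands '[{"dx": 0, "dy": 0, "dz": 0, "ax": 0, "ay": 0, "az": 0, "claw": 1}, {"dx": 0, "dy": 0, "dz": 0, "ax": 0, "ay": 0, "az": 0, "claw": 1}]'

```text
t: 32.9
eef_pos: [0.6043, -0.0094, 0.0756]
tool_rot: [1.591, 1.57, 0.018]
ft_force: [-0.8, 0.4, -0.2]
opening: 0.0339
```

Call:
play_rows --commands '[{"dx": 0, "dy": 0, "dz": 0.12, "ax": 0, "ay": 0, "az": 0, "claw": 1}, {"dx": 0, "dy": 0, "dz": 0.27, "ax": 0, "ay": 0, "az": 0, "claw": 1}, {"dx": -0.03, "dy": 0.05, "dz": 0.4, "ax": 0, "ay": 0, "az": 0, "claw": 1}, {"dx": -0.1, "dy": 0.17, "dz": 0.47, "ax": 0, "ay": 0, "az": 0, "claw": 1}, {"dx": -0.17, "dy": 0.3, "dz": 0.48, "ax": 0, "ay": 0, "az": 0, "claw": 1}]'

```text
t: 33.32
eef_pos: [0.5635, 0.0653, 0.1995]
tool_rot: [1.591, 1.565, 0.015]
ft_force: [1.0, 0.7, -0.2]
opening: 0.0335
```

```bash
python3 - <<'E'
from h import *
plan(.487,.2524,.19,0)
E
```

```text
t 33.32 pos [0.5635 0.0653 0.1995] jaw -0.3 tilt(xy of tool x) [0.0062 0.0001] F [ 1.   0.7 -0.2] open 0.0335 q7 -0.34 q1 0.41
shift m [-0.0765  0.1871 -0.0095] share [-0.306  0.748 -0.038] turn [-0.      0.002   0.0017] deg 0.3 rows 5.0
```

Call:
play_rows --commands '[{"dx": -0.07, "dy": 0.15, "dz": 0, "ax": 0, "ay": 0.002, "az": 0.002, "claw": 1}, {"dx": -0.14, "dy": 0.3, "dz": 0, "ax": 0, "ay": 0.002, "az": 0.002, "claw": 1}, {"dx": -0.21, "dy": 0.45, "dz": 0, "ax": 0, "ay": 0.002, "az": 0.002, "claw": 1}, {"dx": -0.28, "dy": 0.6, "dz": 0, "ax": 0, "ay": 0.002, "az": 0.002, "claw": 1}, {"dx": -0.3, "dy": 0.7, "dz": 0, "ax": 0, "ay": 0.002, "az": 0.002, "claw": 1}]'

```text
t: 33.73
eef_pos: [0.4851, 0.2444, 0.2]
tool_rot: [-2.995, 1.57, 1.723]
ft_force: [-0.3, 0.2, -0.7]
opening: 0.0335
```

```bash
python3 - <<'E'
from h import *
plan(.487,.2524,.06,0)
E
```

```text
t 33.73 pos [0.4851 0.2444 0.2   ] jaw 0.3 tilt(xy of tool x) [-0.0001  0.0005] F [-0.3  0.2 -0.7] open 0.0335 q7 -0.69 q1 0.18
shift m [ 0.0019  0.008  -0.14  ] share [ 0.007  0.032 -0.56 ] turn [-0.0002 -0.     -0.0017] deg -0.3 rows 4.0
```

Call:
play_rows --commands '[{"dx": 0.01, "dy": 0.028, "dz": -0.1, "ax": 0, "ay": 0, "az": -0.002, "claw": 1}, {"dx": 0.01, "dy": 0.028, "dz": -0.25, "ax": 0, "ay": 0, "az": -0.002, "claw": 1}, {"dx": 0.01, "dy": 0.028, "dz": -0.4, "ax": 0, "ay": 0, "az": -0.002, "claw": 1}, {"dx": 0.01, "dy": 0.028, "dz": -0.5, "ax": 0, "ay": 0, "az": -0.002, "claw": 1}, {"dx": 0.01, "dy": 0.028, "dz": -0.56, "ax": 0, "ay": 0, "az": -0.002, "claw": 1}]'

```text
t: 34.15
eef_pos: [0.4858, 0.2504, 0.0565]
tool_rot: [-1.296, 1.567, -2.867]
ft_force: [-0.4, 0.1, -0.8]
opening: 0.0339
```

```bash
python3 - <<'E'
from h import *
plan(.487,.2524,.0455,0)
E
```

```text
t 34.15 pos [0.4858 0.2504 0.0565] jaw -0.0 tilt(xy of tool x) [-0.0041 -0.0012] F [-0.4  0.1 -0.8] open 0.0339 q7 -0.82 q1 0.09
shift m [ 0.0012  0.002  -0.011 ] share [ 0.005  0.008 -0.044] turn [ 0.0004 -0.0013  0.0002] deg 0.0 rows 1.0
```

Call:
play_rows --commands '[{"dx": 0.004, "dy": 0, "dz": -0.02, "ax": 0, "ay": -0.001, "az": 0, "claw": 1}, {"dx": 0.004, "dy": 0, "dz": -0.035, "ax": 0, "ay": -0.001, "az": 0, "claw": 1}, {"dx": 0.004, "dy": 0, "dz": -0.044, "ax": 0, "ay": -0.001, "az": 0, "claw": 1}]'

```text
t: 34.4
eef_pos: [0.4869, 0.2505, 0.0456]
tool_rot: [-0.726, 1.569, -2.297]
ft_force: [0.1, 0.1, -1.0]
opening: 0.0338
```

Call:
play_rows --commands '[{"dx": 0, "dy": 0, "dz": -0.002, "ax": 0, "ay": 0, "az": 0, "claw": 1}, {"dx": 0, "dy": 0, "dz": -0.002, "ax": 0, "ay": 0, "az": 0, "claw": 0.4}, {"dx": 0, "dy": 0, "dz": -0.002, "ax": 0, "ay": 0, "az": 0, "claw": 0.4}, {"dx": 0, "dy": 0, "dz": -0.002, "ax": 0, "ay": 0, "az": 0, "claw": 0.4}, {"dx": 0, "dy": 0, "dz": -0.002, "ax": 0, "ay": 0, "az": 0, "claw": 0.4}]'

```text
t: 34.82
eef_pos: [0.4873, 0.2507, 0.0458]
tool_rot: [0.253, 1.57, -1.318]
ft_force: [0.2, -0.9, -0.4]
opening: 0.0497
```

Call:
play_rows --commands '[{"dx": 0, "dy": 0, "dz": 0.12, "ax": 0, "ay": 0, "az": 0, "claw": 0.4}, {"dx": 0, "dy": 0, "dz": 0.27, "ax": 0, "ay": 0, "az": 0, "claw": 0.4}, {"dx": 0, "dy": 0, "dz": 0.43, "ax": 0, "ay": 0, "az": 0, "claw": 0.5}, {"dx": 0.01, "dy": -0.08, "dz": 0.57, "ax": 0, "ay": 0, "az": 0, "claw": 0.5}, {"dx": 0.04, "dy": -0.2, "dz": 0.62, "ax": 0, "ay": 0, "az": 0, "claw": 0.5}]'

```text
t: 35.23
eef_pos: [0.4977, 0.2049, 0.2066]
tool_rot: [1.972, 1.564, 0.407]
ft_force: [1.3, 0.1, -0.5]
opening: 0.0449
```

Call:
play_rows --commands '[{"dx": 0.03, "dy": -0.15, "dz": 0, "ax": 0, "ay": 0, "az": 0, "claw": 0.5}, {"dx": 0.06, "dy": -0.31, "dz": 0, "ax": 0, "ay": 0, "az": 0, "claw": 0.5}, {"dx": 0.1, "dy": -0.47, "dz": 0, "ax": 0, "ay": 0, "az": 0, "claw": 0.5}, {"dx": 0.14, "dy": -0.63, "dz": 0, "ax": 0, "ay": 0, "az": 0, "claw": 0.5}, {"dx": 0.18, "dy": -0.79, "dz": 0, "ax": 0, "ay": 0, "az": 0, "claw": 0.5}]'

```text
t: 35.65
eef_pos: [0.5428, 0.0053, 0.2072]
tool_rot: [1.834, 1.563, 0.269]
ft_force: [0.5, -0.3, -0.1]
opening: 0.0439
```

```bash
python3 look.py 18 side scene; python3 - <<'E'
from h import *
plan(.5487,-.1095,.2,0)
E
```

```text
t 35.75 pos [ 0.5437 -0.0011  0.2063] jaw -0.3 tilt(xy of tool x) [0.0067 0.    ] F [ 0.1 -0.  -0.5] open 0.0436 q7 -0.19 q1 0.52
shift m [ 0.005  -0.1084 -0.0063] share [ 0.02  -0.434 -0.025] turn [-0.      0.0021  0.0015] deg 0.3 rows 3.0
```

View pics/side18.png

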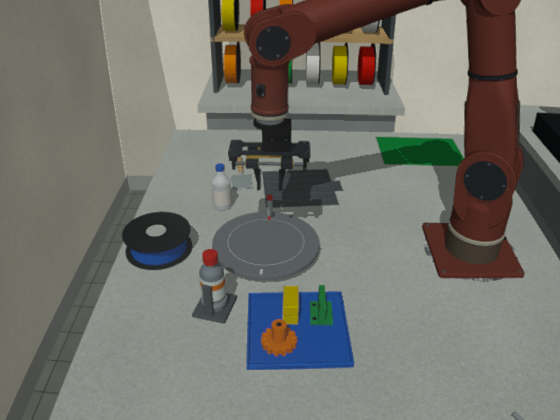

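All three parts stand in the tray. Now I go back to the knob.

Call:
play_rows --commands '[{"dx": 0.02, "dy": -0.15, "dz": 0, "ax": 0, "ay": 0.002, "az": 0.002, "claw": 0.5}, {"dx": 0.02, "dy": -0.3, "dz": 0, "ax": 0, "ay": 0.002, "az": 0.002, "claw": 0.5}, {"dx": 0.02, "dy": -0.4, "dz": -0.02, "ax": 0, "ay": 0.002, "az": 0.002, "claw": 0.5}, {"dx": 0.02, "dy": -0.434, "dz": -0.1, "ax": 0, "ay": 0.002, "az": 0.002, "claw": 0.5}, {"dx": 0.02, "dy": -0.434, "dz": -0.2, "ax": 0, "ay": 0.002, "az": 0.002, "claw": 0.5}]'

```text
t: 36.17
eef_pos: [0.5496, -0.1134, 0.1573]
tool_rot: [1.1, 1.567, -0.475]
ft_force: [-0.1, 0.8, -0.4]
opening: 0.0436
```

```bash
python3 - <<'E'
from h import *
plan(.5487,-.1095,.081,0)
E
```

```text
t 36.17 pos [ 0.5496 -0.1134  0.1573] jaw -0.2 tilt(xy of tool x) [ 0.0037 -0.0019] F [-0.1  0.8 -0.4] open 0.0436 q7 -0.01 q1 0.64
shift m [-0.0009  0.0039 -0.0763] share [-0.004  0.016 -0.305] turn [0.0006 0.0012 0.0012] deg 0.2 rows 2.0
```

Call:
play_rows --commands '[{"dx": -0.004, "dy": 0.014, "dz": -0.06, "ax": 0, "ay": 0.001, "az": 0.001, "claw": 0.5}, {"dx": -0.004, "dy": 0.014, "dz": -0.16, "ax": 0, "ay": 0.001, "az": 0.001, "claw": 0.5}, {"dx": -0.004, "dy": 0.014, "dz": -0.25, "ax": 0, "ay": 0.001, "az": 0.001, "claw": 0.5}, {"dx": -0.004, "dy": 0.014, "dz": -0.305, "ax": 0, "ay": 0.001, "az": 0.001, "claw": 0.5}, {"dx": -0.004, "dy": 0.014, "dz": -0.305, "ax": 0, "ay": 0.001, "az": 0.001, "claw": 0.6}]'

```text
t: 36.58
eef_pos: [0.5467, -0.1094, 0.0782]
tool_rot: [-1.409, 1.567, -2.98]
ft_force: [-0.4, -0.5, -0.3]
opening: 0.0413
```

Call:
play_rows --commands '[{"dx": 0, "dy": 0, "dz": 0, "ax": 0, "ay": 0, "az": 0, "claw": 1}, {"dx": 0, "dy": 0, "dz": 0, "ax": 0, "ay": 0, "az": 0, "claw": 1}, {"dx": 0, "dy": 0, "dz": 0, "ax": 0, "ay": 0, "az": 0, "claw": 1}, {"dx": 0, "dy": 0, "dz": 0, "ax": 0, "ay": 0, "az": 0, "claw": 1}, {"dx": 0, "dy": 0, "dz": 0, "ax": 0, "ay": 0, "az": 0, "claw": 1}]'

```text
t: 37.0
eef_pos: [0.5476, -0.1095, 0.0794]
tool_rot: [-0.971, 1.569, -2.543]
ft_force: [1.1, 0.4, 2.5]
opening: 0.0152
```

Call:
play_rows --commands '[{"dx": 0, "dy": 0, "dz": 0, "ax": 0, "ay": 0, "az": 0, "claw": 1}, {"dx": 0, "dy": 0, "dz": 0, "ax": 0, "ay": 0, "az": 0, "claw": 1}]'

```text
t: 37.17
eef_pos: [0.5475, -0.1095, 0.0794]
tool_rot: [-0.973, 1.569, -2.544]
ft_force: [0.9, -0.0, -2.0]
opening: 0.0151
```

```bash
python3 arc.py -4 -12 -22 -32 -42
```

```text
t 37.17 pos [ 0.5475 -0.1095  0.0794] jaw -0.0 tilt(xy of tool x) [-0.0017 -0.0012] F [ 0.9 -0.  -2. ] open 0.0151 q7 -0.06 q1 0.61
th -92.7442301474764 r 0.12511377502265786
-4.0 [-0.035  0.002]
-12.0 [-0.104  0.015]
-22.0 [-0.186  0.045]
-32.0 [-0.262  0.088]
-42.0 [-0.329  0.144]
```

Call:
play_rows --commands '[{"dx": -0.035, "dy": 0.002, "dz": 0, "ax": 0, "ay": 0, "az": 0, "claw": 1}, {"dx": -0.104, "dy": 0.015, "dz": 0, "ax": 0, "ay": 0, "az": 0, "claw": 1}, {"dx": -0.186, "dy": 0.045, "dz": 0, "ax": 0, "ay": 0, "az": 0, "claw": 1}, {"dx": -0.262, "dy": 0.088, "dz": 0, "ax": 0, "ay": 0, "az": 0, "claw": 1}, {"dx": -0.329, "dy": 0.144, "dz": 0, "ax": 0, "ay": 0, "az": 0, "claw": 1}]'

```text
t: 37.58
eef_pos: [0.4645, -0.0745, 0.0793]
tool_rot: [-0.244, 1.569, -1.817]
ft_force: [7.5, -0.2, -6.3]
opening: 0.0151
```

```bash
python3 arc.py -10 -20 -30 -40 -50
```

```text
t 37.58 pos [ 0.4645 -0.0745  0.0793] jaw -0.2 tilt(xy of tool x) [-0.0005 -0.0019] F [ 7.5 -0.2 -6.3] open 0.0151 q7 -0.05 q1 0.65
th -134.70371551917103 r 0.1265608418985894
-10.0 [-0.053  0.07 ]
-20.0 [-0.097  0.146]
-30.0 [-0.127  0.228]
-40.0 [-0.143  0.314]
-50.0 [-0.143  0.401]
```

Call:
play_rows --commands '[{"dx": -0.053, "dy": 0.07, "dz": 0, "ax": 0, "ay": 0, "az": 0, "claw": 1}, {"dx": -0.097, "dy": 0.146, "dz": 0, "ax": 0, "ay": 0, "az": 0, "claw": 1}, {"dx": -0.127, "dy": 0.228, "dz": 0, "ax": 0, "ay": 0, "az": 0, "claw": 1}, {"dx": -0.142, "dy": 0.314, "dz": 0, "ax": 0, "ay": 0, "az": 0, "claw": 1}, {"dx": -0.142, "dy": 0.401, "dz": 0, "ax": 0, "ay": 0, "az": 0, "claw": 1}]'

```text
t: 38.0
eef_pos: [0.4296, 0.0254, 0.0795]
tool_rot: [0.806, 1.566, -0.769]
ft_force: [21.2, -4.7, -24.5]
opening: 0.0154
```

```bash
python3 arc.py -10 -20 -30 -40 -50
```

```text
t 38.00 pos [0.4296 0.0254 0.0795] jaw -0.3 tilt(xy of tool x) [ 0.0034 -0.0033] F [ 21.2  -4.7 -24.5] open 0.0154 q7 -0.24 q1 0.54
th 175.43698175463248 r 0.12432834956885894
-10.0 [0.011 0.086]
-20.0 [0.04  0.169]
-30.0 [0.083 0.245]
-40.0 [0.139 0.312]
-50.0 [0.205 0.369]
```

Call:
play_rows --commands '[{"dx": 0.013, "dy": 0.086, "dz": -0.004, "ax": 0, "ay": 0, "az": 0, "claw": 1}, {"dx": 0.042, "dy": 0.169, "dz": -0.004, "ax": 0, "ay": 0, "az": 0, "claw": 1}, {"dx": 0.085, "dy": 0.245, "dz": -0.004, "ax": 0, "ay": 0, "az": 0, "claw": 1}, {"dx": 0.141, "dy": 0.312, "dz": -0.004, "ax": 0, "ay": 0, "az": 0, "claw": 1}, {"dx": 0.206, "dy": 0.367, "dz": -0.004, "ax": 0, "ay": 0, "az": 0, "claw": 1}]'

```text
t: 38.42
eef_pos: [0.4817, 0.117, 0.0792]
tool_rot: [0.725, 1.564, -0.852]
ft_force: [0.6, -5.0, 8.2]
opening: 0.0151
```

```bash
python3 arc.py -8 -16 -24 -30 -34 -36
```

```text
t 38.42 pos [0.4817 0.117  0.0792] jaw -0.3 tilt(xy of tool x) [ 0.0045 -0.0052] F [ 0.6 -5.   8.2] open 0.0151 q7 -0.52 q1 0.36
th 125.26752920640814 r 0.12434739114824636
-8.0 [0.058 0.039]
-16.0 [0.122 0.067]
-24.0 [0.189 0.085]
-30.0 [0.241 0.093]
-34.0 [0.276 0.095]
-36.0 [0.294 0.095]
```

Call:
play_rows --commands '[{"dx": 0.058, "dy": 0.039, "dz": 0.002, "ax": 0, "ay": 0.001, "az": 0.001, "claw": 1}, {"dx": 0.122, "dy": 0.067, "dz": 0.002, "ax": 0, "ay": 0.001, "az": 0.001, "claw": 1}, {"dx": 0.189, "dy": 0.085, "dz": 0.002, "ax": 0, "ay": 0.001, "az": 0.001, "claw": 1}, {"dx": 0.241, "dy": 0.093, "dz": 0.002, "ax": 0, "ay": 0.001, "az": 0.001, "claw": 1}, {"dx": 0.28, "dy": 0.095, "dz": 0.002, "ax": 0, "ay": 0.001, "az": 0.001, "claw": 1}]'

```text
t: 38.83
eef_pos: [0.5513, 0.1424, 0.0793]
tool_rot: [-0.109, 1.567, -1.681]
ft_force: [-2.1, 2.6, -2.1]
opening: 0.015
```

```bash
python3 arc.py -1 -2 -4
```

```text
t 38.83 pos [0.5513 0.1424 0.0793] jaw -0.1 tilt(xy of tool x) [-0.0004 -0.0036] F [-2.1  2.6 -2.1] open 0.0150 q7 -0.58 q1 0.27
th 90.98441423836154 r 0.1268888856584631
-1.0 [ 0.009 -0.006]
-2.0 [ 0.018 -0.006]
-4.0 [ 0.035 -0.007]
```

Call:
play_rows --commands '[{"dx": 0.02, "dy": -0.002, "dz": 0, "ax": 0, "ay": 0, "az": 0, "claw": 1}, {"dx": 0.028, "dy": -0.002, "dz": 0, "ax": 0, "ay": 0, "az": 0, "claw": 1}, {"dx": 0.028, "dy": -0.002, "dz": 0, "ax": 0, "ay": 0, "az": 0, "claw": 1}]'

```text
t: 39.08
eef_pos: [0.5582, 0.1421, 0.0792]
tool_rot: [-0.189, 1.568, -1.761]
ft_force: [-1.7, 3.9, -2.4]
opening: 0.0151
```

Call:
play_rows --commands '[{"dx": 0, "dy": 0, "dz": 0, "ax": 0, "ay": 0, "az": 0, "claw": 0.5}, {"dx": 0, "dy": 0, "dz": 0, "ax": 0, "ay": 0, "az": 0, "claw": 0.5}, {"dx": 0, "dy": 0, "dz": 0, "ax": 0, "ay": 0, "az": 0, "claw": 0.5}, {"dx": 0, "dy": 0, "dz": 0, "ax": 0, "ay": 0, "az": 0, "claw": 0.5}, {"dx": 0, "dy": 0, "dz": 0, "ax": 0, "ay": 0, "az": 0, "claw": 0.5}]'

```text
t: 39.5
eef_pos: [0.5582, 0.1417, 0.0794]
tool_rot: [-0.05, 1.567, -1.623]
ft_force: [-0.2, 0.1, -0.6]
opening: 0.0389
```

Call:
play_rows --commands '[{"dx": 0, "dy": 0, "dz": 0.12, "ax": 0, "ay": 0, "az": 0, "claw": 0.5}, {"dx": 0, "dy": 0, "dz": 0.28, "ax": 0, "ay": 0, "az": 0, "claw": 0.5}, {"dx": 0, "dy": 0, "dz": 0.44, "ax": 0, "ay": 0, "az": 0, "claw": 0.5}, {"dx": 0, "dy": -0.1, "dz": 0.6, "ax": 0, "ay": 0, "az": 0, "claw": 0.5}, {"dx": 0, "dy": -0.24, "dz": 0.7, "ax": 0, "ay": 0, "az": 0, "claw": 0.5}]'

```text
t: 39.92
eef_pos: [0.5583, 0.0903, 0.2543]
tool_rot: [1.135, 1.567, -0.432]
ft_force: [1.6, -0.9, -0.4]
opening: 0.0435
```

Call:
play_rows --commands '[{"dx": 0, "dy": -0.16, "dz": 0, "ax": 0, "ay": 0, "az": 0, "claw": 0.5}, {"dx": 0, "dy": -0.3, "dz": 0, "ax": 0, "ay": 0, "az": 0, "claw": 0.5}, {"dx": 0, "dy": -0.4, "dz": 0, "ax": 0, "ay": 0, "az": 0, "claw": 0.5}, {"dx": 0, "dy": -0.4, "dz": 0, "ax": 0, "ay": 0, "az": 0, "claw": 0.5}, {"dx": 0, "dy": -0.4, "dz": 0, "ax": 0, "ay": 0, "az": 0, "claw": 0.5}]'

```text
t: 40.33
eef_pos: [0.5582, -0.0117, 0.2543]
tool_rot: [1.009, 1.567, -0.561]
ft_force: [-0.4, 0.4, -0.7]
opening: 0.0435
```

```bash
python3 look.py 19 side scene wrist; python3 - <<'E'
from h import *
plan()
W=wcal(19); im=np.load("pics/wrist19.npy")
for s,p in blobs(red(im),30):
    q=onz(W,[p],.097)[0]; d=q[:2]-[.5535,.0155]; print(p,q,np.linalg.norm(d),np.degrees(np.arctan2(d[1],d[0])))
for n in ("side","scene"):
    for s,p in blobs(red(np.load(f"pics/{n}19.npy")),15): print(n,p,s[4])
    a=np.load(f"pics/{n}19.npy"); b=cv2.imread(f"pics/{n}0.png")[:,:,::-1]
    for c in ("blue","orange"): print(n,c,[list(p) for s,p in blobs(mask(a,c),30)])
E
```

```text
t 40.48 pos [ 0.5582 -0.0082  0.2544] jaw 0.4 tilt(xy of tool x) [ 0.0037 -0.0012] F [-0.1  1.1 -0.2] open 0.0433 q7 -0.17 q1 0.55
[281.1  18.8] [0.55875394 0.13989331 0.097     ] 0.12450421326080979 87.58146295362846
[279.8  58. ] [0.55790978 0.11071813 0.097     ] 0.09532019015631944 87.34838813311173
side [367.7  65.6] 254
side [209.4 256.7] 170
side [260.1 253.5] 28
side blue [[np.float64(314.1), np.float64(26.3)], [np.float64(219.3), np.float64(167.1)], [np.float64(157.4), np.float64(256.3)], [np.float64(298.8), np.float64(334.4)]]
side orange [[np.float64(229.7), np.float64(64.3)], [np.float64(216.8), np.float64(287.0)], [np.float64(278.4), np.float64(338.9)]]
scene blue [[np.float64(38.7), np.float64(19.3)], [np.float64(505.7), np.float64(100.6)], [np.float64(355.3), np.float64(183.8)], [np.float64(228.9), np.float64(272.0)]]
scene orange [[np.float64(376.9), np.float64(187.4)]]
```

View pics/side19.png

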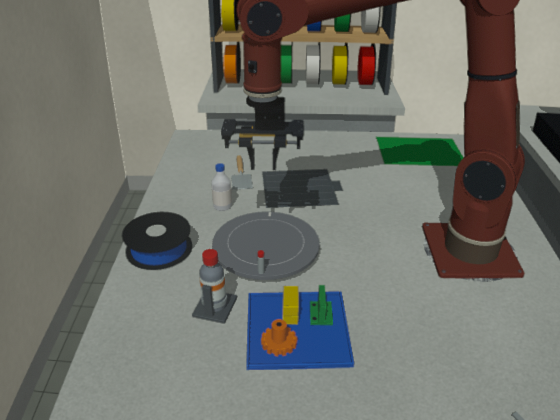

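View pics/scene19.png

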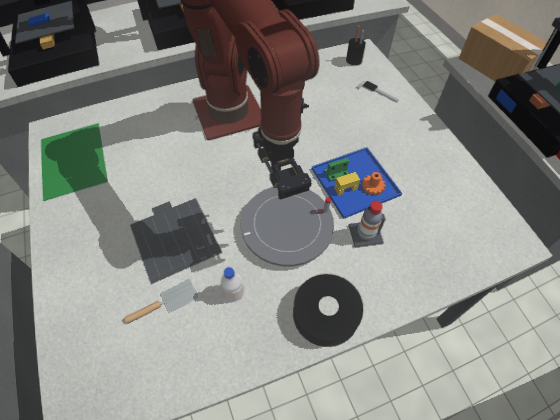

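View pics/wrist19.png

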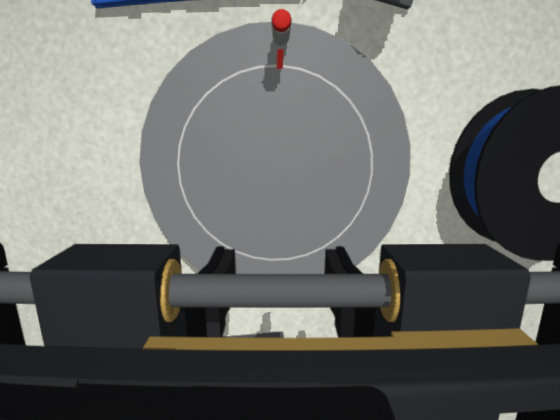

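The knob is back at exactly its start pixel, (260.1, 253.5) in the side view. The bottle cap is unmoved at (228.9, 272.0) in the scene view, all three parts stand in the tray, and the arm is clear. I'm handing in.

```bash
python3 - <<'E'
from cell import r
print(r.close_job())
E
```

```text
the job is handed in; nothing more can be done
None
```

The whole job was done in the order asked and handed in at about 40 s of the 210 s allowed. Only the gear, bracket and bridge were there. I set all three upright on the turntable, pressed the cap, turned the table half a turn and pressed the cap again. Then I stood the parts in the blue tray and turned the empty table back.

**Last checks:**
- **Parts:** all three stand upright in the tray in both fixed views.
- **Table:** the knob measured 87.6° about the table axis, its start bearing, and sits at its exact start pixel in the side view. At the far detent it had measured −92.2°.
- **Bystanders:** the bottle's cap is at its start pixel in the scene view and within 0.1 px of it in the side view. The scraper, judged by eye, looks the same as at the start.

**Less certain points:**
- **Second press:** it hit the bottom with about 35 N on the fingertips. I eased it back, and by the end of the roughly half-second hold the cap was about 7.2–7.5 mm down instead of the full 8 mm.
- **First press:** it bottomed out clearly and was held for about half a second.
- **Returning the table:** the force on the tool reached about 33 N for a moment around mid-turn.
- **Disturbances:** I saw no knocked part and no slackened grip, so nothing needed mending.

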